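Load the sloped display ledge, close its front rail and lock it

ROBOT

A 6-joint arm with a two-finger parallel gripper is mounted at the origin on the work surface. World frame = base frame: x ahead of the robot, y to its left, z up, the work surface at z = 0. Lengths are in m, angles in rad, forces in N, time in s.
With the tool pointing down it reaches from about 0.3 to 0.75 m from the base axis. Payload 8.5 kg.
Tool frame: the origin (TCP) lies midway between the tips of the shut fingers; the grasp point (between the pads) lies 19 mm behind it; x points along the fingers, z is the direction in which the jaws open and shut, and the axes are right-handed (so a half turn about x gives the same grasp; the last joint's range is limited). The gripper opens to 85 mm and grips with 20 to 120 N. Pads are 22 mm wide; open, the fingers measure 114 mm over their backs; the gripper's body (76 mm by 85 mm) begins 54 mm behind the grasp point. The pads swing forward as they close: fully open they stand 13 mm farther back than shut.
Start: joints at [0.904, 0.381, 1.297, -0, 1.464, -0.215], TCP at [0.24, 0.495, 0.231] pointing down, gripper open.
Joint ranges: [-3.11, 3.11], [-0.89, 2.33], [0.22, 2.48], [-1.42, 4.56], [0.17, 2.85], [-2.88, 2.88]. Speed limits (rad/s): [2.39, 2.39, 3.14, 3.14, 3.14, 3.14].

INTERFACE

Orientations are given as a unit quaternion [x, y, z, w].
In Python, from bench import arm gives the robot as it stands.
- The arm moves only by the shell command python3 -m creep 'ROWS' [OPENING]. ROWS is JSON, a list of rows, each an object with "translation": the shift along the tool's x, y, z in m, a list of three; "delta_rot": the turn, a rotation vector about the tool's x, y, z in degrees, a list of three. A call has 1 to 5 rows; each row is the pose to reach, as a shift and turn from the pose commanded when the call began, along the tool's axes at that moment; what a row does not reach only later rows make up. A row lasts 1/10 s, in which the tool goes at most 50 mm and 8.59 degrees, less where a joint would pass 70% of its speed; a pose out of reach is approached as far as the arm can. A call with a gripper value outside its range is refused whole. OPENING is the opening, from 0 (shut) to 1 (fully open), set as the call begins (- or left out, the last holds). The fingers move at their own pace and stop on an object; the grip force is fixed at half the most. Time passes only in rows, so rows that repeat a pose let the fingers close. It gives the time, the measured TCP pose, the force and the opening at its end, in the units of the state.
- arm.read_state(): the state, without advancing time (a new reading comes with each control period).
- arm.grab_frame(name): name is "side" or "top" or "wrist"; returns (picture, depth): 480x640x3 uint8, blue, green, red; 480x640 float32, m along the optical axis (not along the pixel's ray), 0 where there is no reading.
- arm.camera_info(name): a dict with "fx", "fy", "cx", "cy" (pixels), "rvec" (rotation vector, rad) and "tvec" (3), from world to camera coordinates, as OpenCV has them. Camera axes: x right, y down, z forward; pixel columns grow to the right and rows downward; lengths in m; the calibration is good to about 2 mm. A picture is of the moment at which its call begins: read the wrist's pose just before it. camera_info takes no time and is no camera call; for the wrist camera it gives the pose at the moment of the call.
- arm.finish_job(): hands the job in, once; it reports no verdict.
The state is a dict: "clock": time; "joint_pos": joint angles; "joint_velocities": joint speeds; "effort": joint torques, N m; "tool_pos": TCP position; "ee_rot": TCP orientation; "force": force on the tool from outside, world axes, zero at the start; "ft_torque": the same for the moment, N m; "width": opening from 0.0 (shut) to 1.0 (fully open).
Only numpy, scipy, OpenCV 4.12 (cv2) and the standard library are available. Lean on these libraries where they do the work, as an engineer would, in place of code of your own. Each camera call takes 0.05 s, during which the arm holds its last target.

TASK

Take all the small white cartons (50 x 36 mm) that stand loose on the counter (not the stock in the bins) and stand them upright as they are on the empty sloped display ledge in one row, each with a narrow labelled face to the front rail and its foot near the back stop, leaving the other goods on the counter alone. Then slide the front rail in by its black tab until it holds the cartons snugly against the stop, and only then lock it: turn the knob on the block at the ledge's end clockwise until it suddenly goes stiff, and from there give it one eighth of a turn more.

Things in the scene. Friction and masses are not known exactly. Their poses are not given: they have to be found in the camera images.
- carton0: small plain white carton, 50 x 36 x 44 mm (x, y, z), kraft label on its two narrow 36 mm faces (facing its x and -x), about 110 g; origin at the centre of its underside, z up; starts standing on the counter right of the ledge. Three to five of the five are present
- carton1: small plain white carton, 50 x 36 x 44 mm (x, y, z), kraft label on its two narrow 36 mm faces (facing its x and -x), about 110 g; origin at the centre of its underside, z up; starts standing on the counter right of the ledge. Three to five of the five are present
- carton2: small plain white carton, 50 x 36 x 44 mm (x, y, z), kraft label on its two narrow 36 mm faces (facing its x and -x), about 110 g; origin at the centre of its underside, z up; starts standing on the counter right of the ledge. Three to five of the five are present
- carton3: small plain white carton, 50 x 36 x 44 mm (x, y, z), kraft label on its two narrow 36 mm faces (facing its x and -x), about 110 g; origin at the centre of its underside, z up; starts standing on the counter right of the ledge. Three to five of the five are present
- carton4: small plain white carton, 50 x 36 x 44 mm (x, y, z), kraft label on its two narrow 36 mm faces (facing its x and -x), about 110 g; origin at the centre of its underside, z up; starts standing on the counter right of the ledge. Three to five of the five are present
- deck: grey deck of the ledge, sloped 15 degrees: origin on its surface 60 mm above the counter, z its normal, x down the slope (away from the robot, to the rail), y along the row. Free from y -137 to 137 mm (cheeks 12 mm high beyond) and from the stop's face, x = -35 mm, to the rail. Stop: bar 10 mm high, 8 mm thick at the upper edge; a carton touching it is centred at x = -10 mm. Fixed
- front_rail (a joint): travel of the front rail in m, up the slope along the deck's -x: 0 open, at most 0.045. Rail: bar 12 mm high, inner face at deck x = 55 mm minus the travel, so 0.040 just touches cartons that stand against the stop. Starts at 0 to 0.010; drags with about 3 N plus the cartons' friction, stays where left; moves as easily after locking, so leave it then
- rail_tab (a point): centre of the top of the rail's upright black tab, moving with the rail; axes as the deck's. Tab 14 (x) x 20 (y) x 42 mm (down from here), its centre 45 mm outside the rail's inner face, at mid-row. Best pinched across y
- lock_grip (a point): on the vertical axis of the black lock knob, at grip height, 10 mm below the top of its bar; turns with it: x along the bar, z up. Bar 40 x 14 mm, 32 mm tall, on a round flange 42 mm wide, 8 mm thick (its top 20 mm below this point). Stands on a 76 mm high aluminium block, 196 mm from the deck's origin along the deck's +y
- lock_collar (a joint): rad the knob has been run down freely (clockwise from above grows; about 0.03 N m). It ends at 4.0, where the screw bites; starts 1.2 to 2.8
- lock_screw (a joint): rad the screw has been turned past the bite, clockwise: 0 until it bites, then it follows the knob, which takes 0.35 N m and winds up springily by 0.09 rad (felt even when held still; the knob springs back that much on release, the screw stays). One eighth of a turn is 0.785
- vial: amber vial, 32 mm diameter, 58 mm tall; origin at the centre of its underside; not part of the job, leave it alone
- dropper_b: amber dropper bottle, 38 mm diameter, 103 mm tall; origin at the centre of its underside; not part of the job, leave it alone
- candle_jar: white candle jar with black lid, 58 mm diameter, 62 mm tall; origin at the centre of its underside; not part of the job, leave it alone
- candle_jar2: white candle jar with black lid, 58 mm diameter, 62 mm tall; origin at the centre of its underside; not part of the job, leave it alone
- long_carton: long white carton lying flat, 160 x 42 x 42 mm; origin at the centre of its underside; not part of the job, leave it alone
- amber_bottle: tall amber bottle, 60 mm diameter, 170 mm tall; origin at the centre of its underside; not part of the job, leave it alone
There are look-alikes about, which are no part of the job. What is shaped like the carton0 but pink is not meant. Leave any blue look-alike of the carton3 alone.

How it is judged:
By the outcome, as a careful person would: the job done as asked, in the order asked, and still so for the second after the job is handed in, with the robot touching nothing.
Of carton0, carton1, carton2, carton3, carton4 only 3 to 5 are there at a start; the rules pass over those that are not, and their reading is None.
At some moment in a run one of carton0, carton1, carton2, carton3, carton4 may be knocked a few centimetres aside while the robot is not near it.
It also fails if it takes over 210 s, if anything falls off the work surface, if the arm or the gripper's body presses on something with over 40 N, if the wrist force passes 120 N, or if a joint passes its speed limit or range.

## Working session

There is one attempt and no reset: what is moved stays moved. The work goes in short steps, Python scripts to look and compute and a shell command to move; the robot and the scene stay as the last step left them, time stands still between calls to the robot, and variables do not carry over. Pictures are saved under pics/ and viewed, and the job is handed in when it is done.

```bash
ls; mkdir -p pics; python3 - <<'E'
from bench import arm
import cv2
print(arm.read_state())
for n in("side","top","wrist"):
    im,d=arm.grab_frame(n); cv2.imwrite(f"pics/{n}0.png",im)
    import numpy as np; np.save(f"pics/{n}0.npy",d)
    print(n,arm.camera_info(n))
E
```

```text
pics
{'clock': 0.0, 'joint_pos': array([ 9.03712834e-01,  3.81245010e-01,  1.29824730e+00,  2.73000582e-06,
        1.46361542e+00, -2.15297943e-01]), 'joint_velocities': array([ 0.00093612, -0.00162967,  0.00021814, -0.00046225, -0.00141123,
       -0.00020543]), 'effort': array([ 2.05800541e-03, -4.48448753e+01, -2.31285059e+01, -8.98185863e-05,
        4.72225467e-03,  6.05884316e-05]), 'tool_pos': array([0.2399335 , 0.49458679, 0.23069   ]), 'ee_rot': array([-0.37548866,  0.59978999,  0.37512894,  0.59878086]), 'force': array([ 0.1201757 ,  0.72257956, -0.83932209]), 'ft_torque': array([-0.02710183,  0.00610123,  0.00478812]), 'width': 0.9981617235786022}
side {'fx': 528.5943180264808, 'fy': 528.5943180264808, 'cx': 316.87260545943684, 'cy': 245.15041812391436, 'rvec': array([ 2.41073208, -0.27782869,  0.09216419]), 'tvec': array([-0.55411915,  0.16448277,  1.12222424])}
top {'fx': 456.97438379418713, 'fy': 456.97438379418713, 'cx': 321.5841821527373, 'cy': 241.6496585399563, 'rvec': array([ 2.17192187, -2.18817068,  0.12168539]), 'tvec': array([-0.0086619 ,  0.57640518,  1.15827943])}
wrist {'fx': 404.65289012584356, 'fy': 404.65289012584356, 'cx': 323.6295168148903, 'cy': 237.897884810089, 'rvec': array([-2.43426084, -1.52443076, -0.23408186]), 'tvec': array([-0.54835439, -0.0400801 ,  0.38078251])}
```

View pics/top0.png

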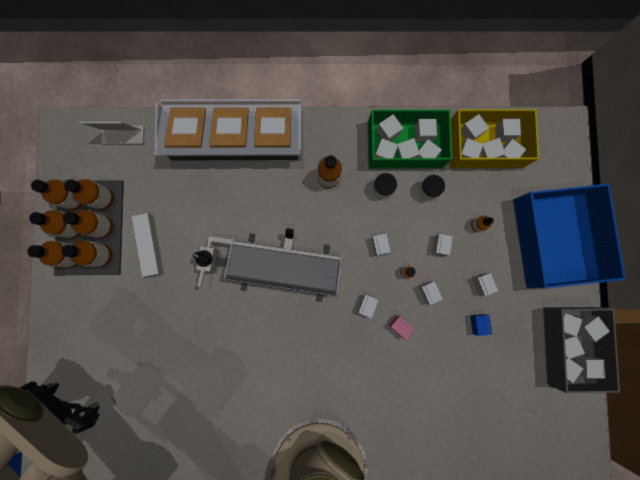

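View pics/side0.png

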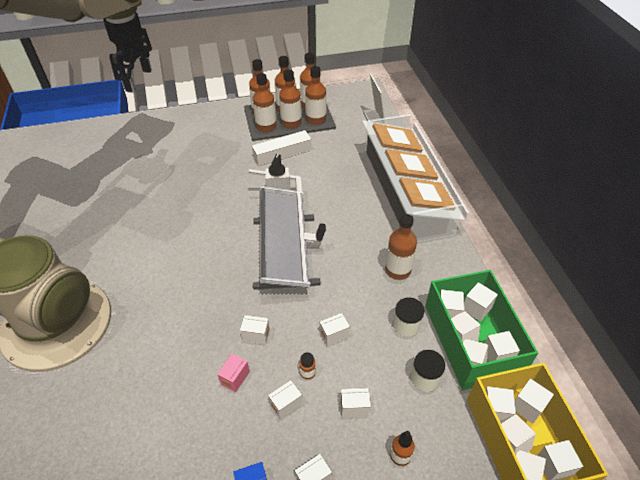

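View pics/wrist0.png

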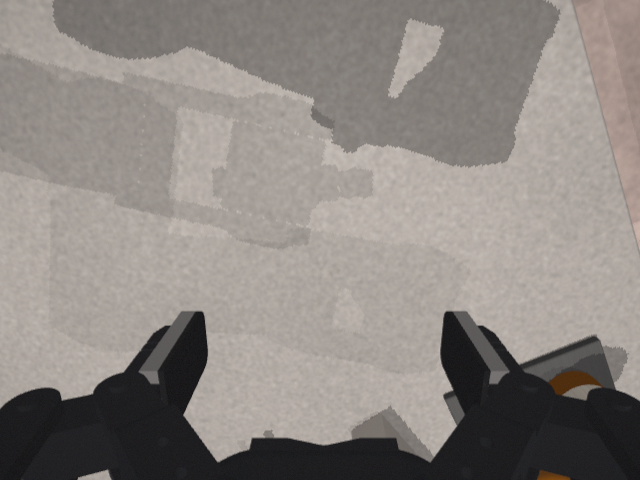

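```bash
cat > h.py <<'E'
import numpy as np, cv2
from bench import arm
from scipy.spatial.transform import Rotation as R
def cam(n):
    c=arm.camera_info(n); K=np.array([[c['fx'],0,c['cx']],[0,c['fy'],c['cy']],[0,0,1]]); 
    return K,cv2.Rodrigues(np.array(c['rvec']))[0],np.array(c['tvec'])
def cloud(d,c):
    K,Rm,t=c; v,u=np.mgrid[0:480,0:640]
    P=np.stack([(u-K[0,2])/K[0,0]*d,(v-K[1,2])/K[1,1]*d,d],-1)
    return (P-t)@Rm
def onplane(u,v,z,c):
    K,Rm,t=c; r=Rm.T@np.array([(u-K[0,2])/K[0,0],(v-K[1,2])/K[1,1],1]); o=-Rm.T@t
    return o+r*(z-o[2])/r[2]
def proj(P,c):
    K,Rm,t=c; p=K@(Rm@np.array(P)+t); return p[:2]/p[2]
E
python3 - <<'E'
from h import *
c=cam("top"); d=np.load("pics/top0.npy"); im=cv2.imread("pics/top0.png")
P=cloud(d,c)
print("table z",np.median(P[330:380,250:350,2]))
for (u,v) in [(381,244),(444,244),(487,285),(431,293),(368,307),(402,327),(482,324)]:
    w=P[v-16:v+17,u-16:u+17]; m=((w[...,2]>0.036)&(w[...,2]<0.055))
    q=w[m][:,:2]; r=cv2.minAreaRect((q*1000).astype(np.float32))
    ctr,(a,b),ang=r
    if a<b: ang+=90
    print((u,v),"centre",np.round(ctr,1),"size",round(a),round(b),"long ang",round(ang,1),"z",np.median(w[m][:,2]).round(4), m.sum(), q.mean(0).round(4))
# deck
w=P[250:280,235:335].reshape(-1,3)
A=np.c_[w[:,:2],np.ones(len(w))]; s=np.linalg.lstsq(A,w[:,2],rcond=None)[0]; print("deck",s,np.degrees(np.arctan(np.hypot(s[0],s[1]))),np.degrees(np.arctan2(s[1],s[0])))
for n,(x0,y0,x1,y1),k in [("a",(180,215,350,310),4.5),("b",(350,215,510,345),4.5)]:
    cv2.imwrite(f"pics/top0{n}.png",cv2.resize(im[y0:y1,x0:x1],None,fx=k,fy=k,interpolation=cv2.INTER_CUBIC))
E
```

```text
table z 3.7925592333124566e-06
(381, 244) centre [ 568.6 -165.9] size 50 37 long ang 10.9 z 0.0442 280 [ 0.5681 -0.1653]
(444, 244) centre [ 567.  -326.5] size 37 50 long ang 169.1 z 0.0446 288 [ 0.5668 -0.3258]
(487, 285) centre [ 463.3 -434.7] size 50 38 long ang 20.5 z 0.0443 292 [ 0.4634 -0.4336]
(431, 293) centre [ 443.1 -291.5] size 50 37 long ang 23.5 z 0.0441 290 [ 0.443  -0.2913]
(368, 307) centre [ 411.  -128.8] size 37 50 long ang 158.0 z 0.0439 287 [ 0.411  -0.1284]
(402, 327) centre [ 356.4 -215. ] size 50 36 long ang 48.8 z 0.0438 292 [ 0.3566 -0.2145]
(482, 324) centre [ 360.6 -419.2] size 50 38 long ang 3.6 z 0.044 309 [ 0.3606 -0.4188]
deck [-0.63421357  0.0156923   0.3856752 ] 32.39135553362046 178.58262406726723
```

View pics/top0a.png

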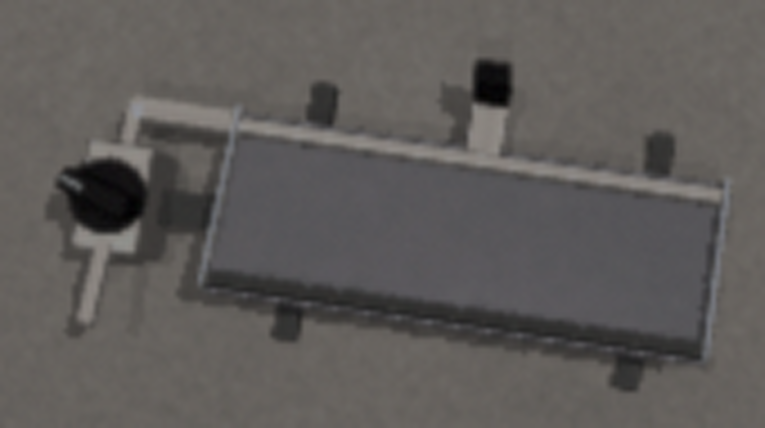

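View pics/top0b.png

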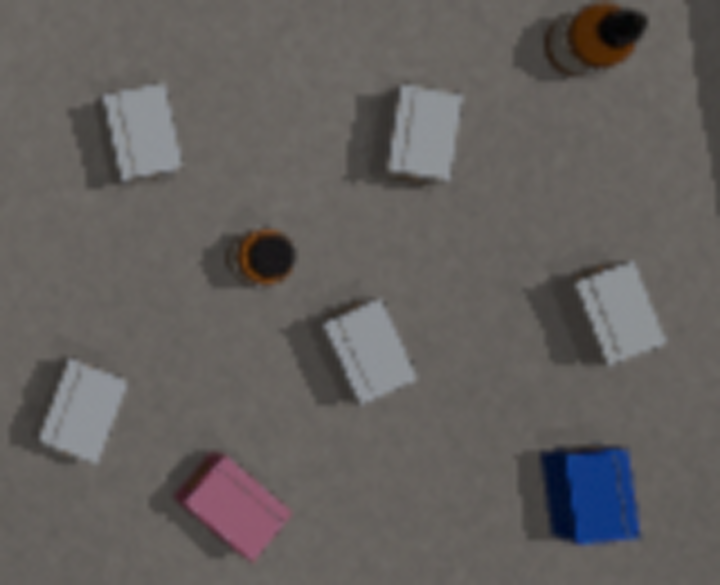

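```bash
cat >> h.py <<'E'
def tool():
    s=arm.read_state(); return np.array(s['tool_pos']),R.from_quat(s['ee_rot'])
def go(p,Rt):
    p0,R0=tool(); d=R0.inv().apply(np.array(p)-p0); r=(R0.inv()*Rt).as_rotvec(degrees=True)
    print("trans",d.round(4),"rot",r.round(2),"dist",np.linalg.norm(d).round(3),np.linalg.norm(r).round(1)); return d,r
E
python3 - <<'E'
from h import *
c=cam("top"); d=np.load("pics/top0.npy"); P=cloud(d,c)
f=lambda x,y,x0=180,y0=215:((x+.5)/4.5-.5+x0,(y+.5)/4.5-.5+y0)
poly=np.array([f(*q) for q in [(255,150),(700,218),(685,315),(228,252)]]).astype(np.int32)
m=np.zeros((480,640),np.uint8); cv2.fillPoly(m,[poly],1)
w=P[m>0]; A=np.c_[w[:,:2],np.ones(len(w))]; s=np.linalg.lstsq(A,w[:,2],rcond=None)[0]
print(s,np.degrees(np.arctan(np.hypot(s[0],s[1]))),np.degrees(np.arctan2(-s[1],-s[0])),len(w),np.std(A@s-w[:,2]))
n=np.array([-s[0],-s[1],1]);n/=np.linalg.norm(n)
K,Rm,t=c;o=-Rm.T@t
def onpl(u,v,off=0):
    r=Rm.T@np.array([(u-K[0,2])/K[0,0],(v-K[1,2])/K[1,1],1]); p0=np.array([0,0,s[2]])+n*off
    return o+r*(n@(p0-o))/(n@r)
for q in [(240,136),(720,208),(702,338),(213,268)]: print(q,onpl(*f(*q)).round(4))
# tab, knob, rail, heights
for nm,q in dict(tab=(492,82),knob=(105,195),knobflange=(130,220),block=(85,240),rail=(350,140),stop=(450,315),lcheek=(220,200)).items():
    u,v=f(*q); print(nm,P[round(v),round(u)].round(4))
p,Rt=tool(); print(p,Rt.as_matrix().round(3))
K2,Rw,tw=cam("wrist"); print("wristcam pos",(-Rw.T@tw).round(3)," in tool",(Rt.inv().apply(-Rw.T@tw-p)).round(3)); print((Rt.as_matrix().T@Rw.T).round(3))
E
```

```text
[-0.73386686  0.05423467  0.43311851] 36.3481688807957 -4.226623671303479 2398 0.0651546321529134
(240, 136) [0.5697 0.2165 0.0268]
(720, 208) [ 0.5253 -0.0582  0.0445]
(702, 338) [ 0.4526 -0.0447  0.0985]
(213, 268) [0.4926 0.2203 0.0836]
tab [0.5931 0.0684 0.0832]
knob [0.5303 0.2703 0.1206]
knobflange [0.5176 0.266  0.0871]
block [0.5084 0.2924 0.0785]
rail [0.5634 0.1503 0.0591]
stop [0.4651 0.0908 0.0808]
lcheek [0.5305 0.2205 0.0708]
[0.23997765 0.49464041 0.23084901] [[-0.001 -0.9    0.437]
 [-0.001  0.437  0.9  ]
 [-1.     0.    -0.001]]
wristcam pos [0.171 0.527 0.375]  in tool [-0.144  0.077 -0.001]
[[-0.    -0.302  0.953]
 [-0.    -0.953 -0.302]
 [ 1.    -0.     0.   ]]
```

```bash
cat > deck.py <<'E'
from h import *
c=cam("top"); d=np.load("pics/top0.npy"); P=cloud(d,c)
f=lambda x,y,x0=180,y0=215:((x+.5)/4.5-.5+x0,(y+.5)/4.5-.5+y0)
poly=np.array([f(*q) for q in [(255,150),(700,218),(685,315),(228,252)]]).astype(np.int32)
m=np.zeros((480,640),np.uint8); cv2.fillPoly(m,[poly],1)
w=P[(m>0)&(d>0)&(P[...,2]<.12)&(P[...,2]>.02)]
for i in range(4):
    A=np.c_[w[:,:2],np.ones(len(w))]; s=np.linalg.lstsq(A,w[:,2],rcond=None)[0]; w=w[abs(A@s-w[:,2])<.006]
print(s,"slope",np.degrees(np.arctan(np.hypot(s[0],s[1]))),"yaw",np.degrees(np.arctan2(-s[1],-s[0])),len(w),np.std(A@s-A[:,0]*0-w[:,2]) if len(A)==len(w) else '')
n=np.array([-s[0],-s[1],1]);n/=np.linalg.norm(n)
K,Rm,t=c;o=-Rm.T@t
def onpl(u,v,off=0):
    r=Rm.T@np.array([(u-K[0,2])/K[0,0],(v-K[1,2])/K[1,1],1]); p0=np.array([0,0,s[2]])+n*off
    return o+r*(n@(p0-o))/(n@r)
C=[onpl(*f(*q)) for q in [(240,136),(720,208),(702,338),(213,268)]]
print(np.round(C,4)); print("long edge",np.linalg.norm(C[0]-C[1]),np.linalg.norm(C[2]-C[3]),"short",np.linalg.norm(C[0]-C[3]),np.linalg.norm(C[1]-C[2]))
for a,b in((1,0),(2,3)):
    e=C[b]-C[a]; print("yaw from edge",np.degrees(np.arctan2(-e[0],e[1])))
print("z60 line mid",np.mean(C,0))
E
python3 deck.py
```

```text
[-0.26627725  0.04141478  0.19063439] slope 15.081731368265928 yaw -8.840527368046876 2375 0.0021332465151856898
[[ 0.5677  0.2126  0.0483]
 [ 0.5251 -0.058   0.0484]
 [ 0.4523 -0.0461  0.0683]
 [ 0.493   0.2231  0.0686]]
long edge 0.27400188141692616 0.27228008577225427 short 0.0781896041467721 0.076314069513955
yaw from edge -8.95875387028744
yaw from edge -8.579674075752932
z60 line mid [0.50952755 0.08290251 0.05839218]
```

```bash
python3 - <<'E'
import cv2
im=cv2.imread("pics/side0.png")
cv2.imwrite("pics/side0a.png",cv2.resize(im[145:305,235:345],None,fx=3.7,fy=3.7,interpolation=cv2.INTER_CUBIC))
im=cv2.imread("pics/top0.png")
cv2.imwrite("pics/top0c.png",cv2.resize(im[225:300,185:295],None,fx=7,fy=7,interpolation=cv2.INTER_CUBIC))
E
```

```text
(no output)
```

View pics/side0a.png

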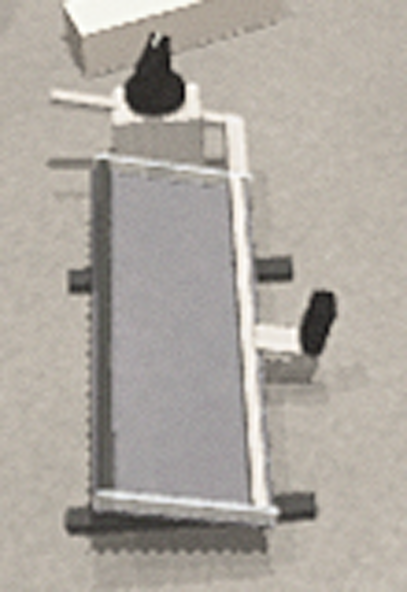

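View pics/top0c.png

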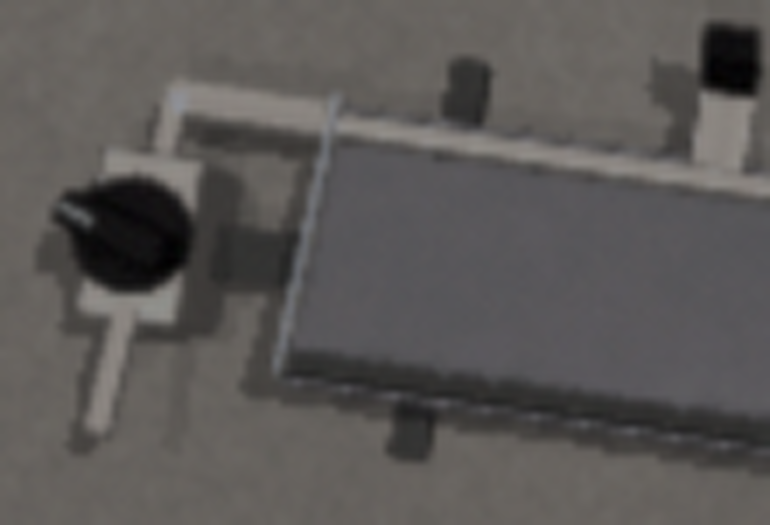

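```bash
cat > go.py <<'E'
# usage: go.py table x y z yaw | go.py deck x y z yaw   (TCP target; deck = deck-frame, tool along -normal; vert = tool down, deck coords)
from h import *; import sys
O=np.array([.506,.0833,.060]); RD=R.from_euler('ZY',[-8.8,15],degrees=True)
def downR(yaw): 
    z=np.array([np.cos(yaw),np.sin(yaw),0]); x=np.array([0,0,-1.]); return R.from_matrix(np.c_[x,np.cross(z,x),z])
if __name__=="__main__":
    a=sys.argv; v=[float(k) for k in a[2:]]
    if a[1]=='table': p=v[:3]; Rt=downR(np.radians(v[3]))
    else:
        p=O+RD.apply(v[:3]); Rt=RD*downR(np.radians(v[3] if len(v)>3 else 0))
    s=arm.read_state(); print("t",round(s['clock'],2),"tcp",s['tool_pos'].round(4),"F",s['force'].round(1),"w",round(s['width'],3),"j",s['joint_pos'].round(2))
    if a[1]=='deck': print("deck coords",RD.inv().apply(s['tool_pos']-O).round(4),"target",p.round(4))
    go(p,Rt)
E
python3 go.py table .411 -.129 .20 -22;python3 -c "
from h import *
for n in('top','side'):
  K,r,t=cam(n);print(-r.T@t)"
```

```text
t 0.15 tcp [0.24   0.4946 0.2308] F [ 0.4  0.4 -0.5] w 1.003 j [ 0.9   0.38  1.3   0.    1.46 -0.22]
trans [ 0.0313 -0.4261 -0.4864] rot [ 8.612e+01 -6.000e-02  4.000e-02] dist 0.647 86.1
[0.46335907 0.00650383 1.20796741]
[ 0.41045219 -0.72394295  0.94917093]
```

```bash
python3 -m creep '[{"translation":[0.031,-0.426,-0.486],"delta_rot":[86,0,0]},{"translation":[0.031,-0.426,-0.486],"delta_rot":[86,0,0]},{"translation":[0.031,-0.426,-0.486],"delta_rot":[86,0,0]},{"translation":[0.031,-0.426,-0.486],"delta_rot":[86,0,0]},{"translation":[0.031,-0.426,-0.486],"delta_rot":[86,0,0]}]' 1; python3 go.py table .411 -.129 .20 -22
```

```text
clock: 0.65
tool_pos: [0.3061, 0.2522, 0.2192]
ee_rot: [-0.128, 0.695, 0.128, 0.695]
force: [1.7, 0.2, 0.4]
width: 1.002
t 0.65 tcp [0.3061 0.2522 0.2192] F [1.7 0.2 0.4] w 1.002 j [ 0.39  0.12  1.7  -0.    1.32  0.03]
trans [ 0.0192 -0.3936 -0.0375] rot [4.283e+01 1.000e-02 0.000e+00] dist 0.396 42.8
```

```bash
python3 -m creep '[{"translation":[0.019,-0.394,-0.0375],"delta_rot":[42.8,0,0]},{"translation":[0.019,-0.394,-0.0375],"delta_rot":[42.8,0,0]},{"translation":[0.019,-0.394,-0.0375],"delta_rot":[42.8,0,0]},{"translation":[0.019,-0.394,-0.0375],"delta_rot":[42.8,0,0]},{"translation":[0.019,-0.394,-0.0375],"delta_rot":[42.8,0,0]}]' 1; python3 go.py table .411 -.129 .20 -22
```

```text
clock: 1.15
tool_pos: [0.3738, 0.0115, 0.2074]
ee_rot: [0.135, 0.694, -0.135, 0.694]
force: [2.3, 0.3, 0.5]
width: 0.996
t 1.15 tcp [0.3738 0.0115 0.2074] F [2.3 0.3 0.5] w 0.996 j [-0.29  0.09  1.77  0.    1.28  0.1 ]
trans [ 0.0074 -0.1163  0.0872] rot [-0.03  0.02 -0.01] dist 0.146 0.0
```

```bash
python3 -m creep '[{"translation":[0.007,-0.116,0.087],"delta_rot":[0,0,0]},{"translation":[0.007,-0.116,0.087],"delta_rot":[0,0,0]},{"translation":[0.007,-0.116,0.087],"delta_rot":[0,0,0]},{"translation":[0.007,-0.116,0.087],"delta_rot":[0,0,0]}]' 1; python3 go.py table .411 -.129 .20 -22; python3 - <<'E'
from h import *
c=cam("wrist"); im,d=arm.grab_frame("wrist"); cv2.imwrite("pics/w1.png",im)
P=cloud(d,c); m=(P[...,2]>.036)&(P[...,2]<.055)&(np.hypot(P[...,0]-.411,P[...,1]+.129)<.04)
q=P[m][:,:2]; print(cv2.minAreaRect((q*1000).astype(np.float32)),m.sum())
print(proj([.411,-.129,.044],c), "table z",np.median(P[100:200,50:150,2]))
E
```

```text
clock: 1.55
tool_pos: [0.4128, -0.1308, 0.1997]
ee_rot: [0.134, 0.694, -0.135, 0.694]
force: [-0.3, 0.7, 0.1]
width: 0.999
t 1.55 tcp [ 0.4128 -0.1308  0.1997] F [-0.3  0.7  0.1] w 0.999 j [-0.58  0.21  1.65 -0.    1.28 -0.2 ]
trans [-0.0003  0.001  -0.0024] rot [0.06 0.01 0.04] dist 0.003 0.1
((409.0663757324219, -128.83372497558594), (35.85736083984375, 49.994510650634766), 68.09362030029297) 3111
[319.65082965 213.0393922 ] table z 0.0009058148336967943
```

View pics/w1.png

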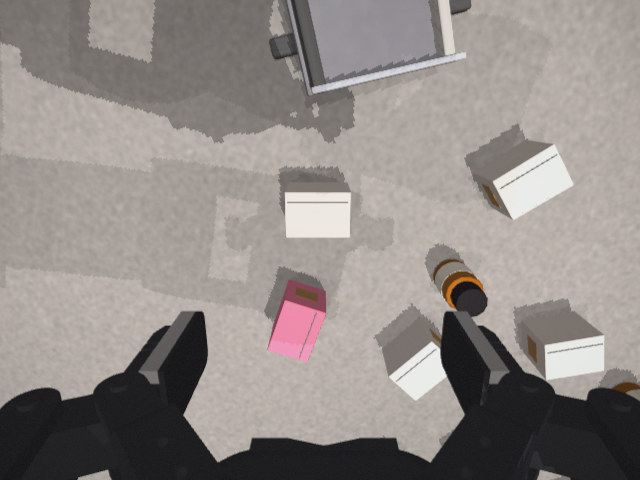

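```bash
python3 go.py table .410 -.1288 .010 -22; python3 -m creep '[{"translation":[0.19,0.001,-0.0035],"delta_rot":[0,0,0]},{"translation":[0.19,0.001,-0.0035],"delta_rot":[0,0,0]},{"translation":[0.19,0.001,-0.0035],"delta_rot":[0,0,0]},{"translation":[0.19,0.001,-0.0035],"delta_rot":[0,0,0]},{"translation":[0.19,0.001,-0.0035],"delta_rot":[0,0,0]}]' 1;python3 go.py table .410 -.1288 .010 -22
```

```text
t 1.6 tcp [ 0.412  -0.1283  0.1998] F [-0.2  0.8 -0.8] w 0.998 j [-0.58  0.2   1.66 -0.    1.28 -0.2 ]
trans [ 0.1898 -0.0013 -0.0015] rot [ 0.13 -0.06 -0.01] dist 0.19 0.1
clock: 2.1
tool_pos: [0.4066, -0.1218, 0.0073]
ee_rot: [0.134, 0.698, -0.131, 0.691]
force: [0.1, 0.1, 0.3]
width: 1.002
t 2.1 tcp [ 0.4066 -0.1218  0.0073] F [0.1 0.1 0.3] w 1.002 j [-0.57  0.51  1.93  0.    0.71 -0.19]
trans [-0.0028 -0.0053  0.0057] rot [ 0.4  -0.53 -0.11] dist 0.008 0.7
```

```bash
python3 -m creep '[{"translation":[0,0,0],"delta_rot":[0,0,0]},{"translation":[0,0,0],"delta_rot":[0,0,0]}]' 1;python3 go.py table .410 -.1288 .010 -22
```

```text
clock: 2.3
tool_pos: [0.41, -0.1243, 0.0123]
ee_rot: [0.132, 0.693, -0.133, 0.696]
force: [0.4, 0.3, 0.8]
width: 1.001
t 2.3 tcp [ 0.41   -0.1243  0.0123] F [0.4 0.3 0.8] w 1.001 j [-0.57  0.5   1.92  0.    0.72 -0.19]
trans [ 0.0024 -0.0042  0.0017] rot [0.38 0.21 0.04] dist 0.005 0.4
```

```bash
python3 -m creep '[{"translation":[0.002,-0.004,0.0015],"delta_rot":[0,0,0]},{"translation":[0.002,-0.004,0.0015],"delta_rot":[0,0,0]}]' 1;python3 go.py table .410 -.1288 .010 -22;python3 -m creep '[{"translation":[0,0,0],"delta_rot":[0,0,0]},{"translation":[0,0,0],"delta_rot":[0,0,0]},{"translation":[0,0,0],"delta_rot":[0,0,0]},{"translation":[0,0,0],"delta_rot":[0,0,0]},{"translation":[0,0,0],"delta_rot":[0,0,0]}]' 0;python3 go.py table .410 -.1288 .010 -22
```

```text
clock: 2.5
tool_pos: [0.4095, -0.1291, 0.0095]
ee_rot: [0.133, 0.694, -0.133, 0.695]
force: [0.1, -0.3, 0.4]
width: 1.003
t 2.5 tcp [ 0.4095 -0.1291  0.0095] F [ 0.1 -0.3  0.4] w 1.003 j [-0.58  0.51  1.92 -0.    0.71 -0.2 ]
trans [-0.0005  0.0005  0.0003] rot [0.33 0.17 0.04] dist 0.001 0.4
clock: 3.0
tool_pos: [0.4089, -0.1284, 0.0088]
ee_rot: [0.133, 0.694, -0.133, 0.695]
force: [-2.0, -0.9, 8.4]
width: 0.572
t 3.0 tcp [ 0.4089 -0.1284  0.0088] F [-2.  -0.9  8.4] w 0.572 j [-0.58  0.51  1.92 -0.    0.71 -0.2 ]
trans [-0.0012  0.      0.0012] rot [0.35 0.02 0.01] dist 0.002 0.3
```

```bash
python3 -m creep '[{"translation":[-0.12,0,0],"delta_rot":[0,0,0]},{"translation":[-0.12,0,0],"delta_rot":[0,0,0]},{"translation":[-0.12,0,0],"delta_rot":[0,0,0]}]' 0;python3 go.py deck -.008 -.092 .08 0
```

```text
clock: 3.3
tool_pos: [0.4098, -0.1288, 0.1319]
ee_rot: [0.132, 0.693, -0.133, 0.696]
force: [-0.0, 0.7, -2.4]
width: 0.578
t 3.3 tcp [ 0.4098 -0.1288  0.1319] F [-0.   0.7 -2.4] w 0.578 j [-0.58  0.28  1.78  0.    1.08 -0.2 ]
deck coords [-0.0791 -0.2244  0.0533] target [ 0.5048 -0.0096  0.1393]
trans [-0.0073  0.1458  0.0443] rot [-12.78  15.22  -1.59] dist 0.153 19.9
```

```bash
python3 -m creep '[{"translation":[-0.007,0.146,0.044],"delta_rot":[-12.8,15.2,-1.6]},{"translation":[-0.007,0.146,0.044],"delta_rot":[-12.8,15.2,-1.6]},{"translation":[-0.007,0.146,0.044],"delta_rot":[-12.8,15.2,-1.6]},{"translation":[-0.007,0.146,0.044],"delta_rot":[-12.8,15.2,-1.6]},{"translation":[-0.007,0.146,0.044],"delta_rot":[-12.8,15.2,-1.6]}]' 0;python3 go.py deck -.008 -.092 .03 0
python3 -c "
from h import *
im,d=arm.grab_frame('wrist');cv2.imwrite('pics/w2.png',im)
im,d=arm.grab_frame('side');cv2.imwrite('pics/s2.png',im[100:400,180:480].repeat(2,0).repeat(2,1))"
```

```text
clock: 3.8
tool_pos: [0.5038, -0.008, 0.1346]
ee_rot: [0.061, 0.793, -0.045, 0.605]
force: [-0.3, -0.9, -1.2]
width: 0.58
t 3.8 tcp [ 0.5038 -0.008   0.1346] F [-0.3 -0.9 -1.2] w 0.58 j [-0.24  0.51  1.4  -0.02  1.49 -0.08]
deck coords [-0.008  -0.0905  0.0751] target [ 0.492  -0.0076  0.091 ]
trans [ 0.0451 -0.0015  0.0002] rot [ 0.15 -0.31 -0.07] dist 0.045 0.4
```

View pics/w2.png

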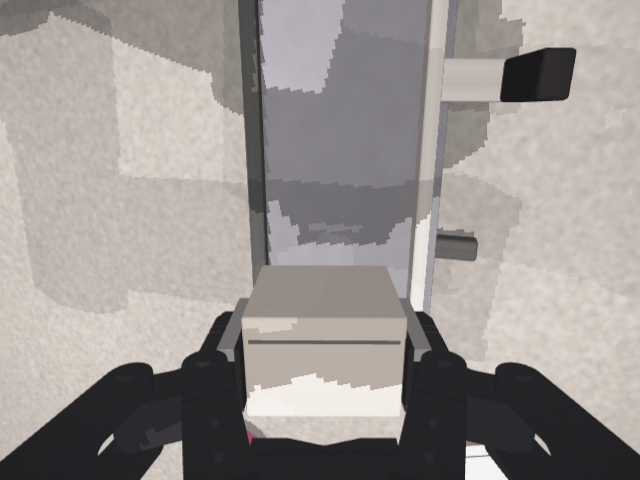

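View pics/s2.png

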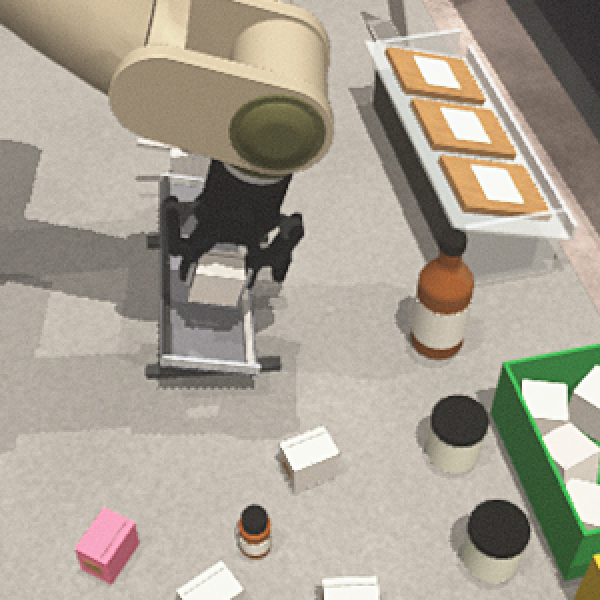

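```bash
python3 - <<'E'
from h import *; from go import O,RD
c=cam("wrist"); im,d=arm.grab_frame("wrist"); P=cloud(d,c)
w=P[10:190,275:405].reshape(-1,3); w=w[w[:,2]>.02]
for i in range(4):
    A=np.c_[w[:,:2],np.ones(len(w))]; s=np.linalg.lstsq(A,w[:,2],rcond=None)[0]; e=A@s-w[:,2]; w=w[abs(e)<.004]
print(s,np.degrees(np.arctan(np.hypot(*s[:2]))),np.degrees(np.arctan2(-s[1],-s[0])),len(w), "z at O err", s@[O[0],O[1],1]-O[2])
Q=RD.inv().apply((P-O).reshape(-1,3)).reshape(480,640,3)
for v in (20,100,180):
    print(v,[(u,Q[v,u].round(4).tolist()) for u in (245,255,265,275,400,415,425,432,438)])
# carton underside height: bottom edges via carton face pixel
print("carton top",Q[370,325],"face",Q[300,325])
E
```

```text
[-0.25528189  0.03946065  0.18558064] 14.483680986839978 -8.78705009207903 20536 z at O err -0.00030492877472887425
20 [(245, [-0.0457, 0.0238, 0.009]), (255, [-0.0408, 0.0235, 0.0106]), (265, [-0.0376, 0.0256, 0.0]), (275, [-0.0329, 0.0258, -0.0011]), (400, [0.0279, 0.0254, 0.0006]), (415, [0.0354, 0.0256, -0.0008]), (425, [0.0402, 0.0256, -0.0006]), (432, [0.0408, 0.0233, 0.0114]), (438, [0.0435, 0.0233, 0.0115])]
100 [(245, [-0.0479, -0.0115, 0.0087]), (255, [-0.0428, -0.0115, 0.0092]), (265, [-0.0394, -0.0112, -0.0011]), (275, [-0.0342, -0.0112, -0.0005]), (400, [0.0299, -0.0113, 0.0008]), (415, [0.0377, -0.0113, 0.0003]), (425, [0.0403, -0.0116, 0.0111]), (432, [0.0437, -0.0116, 0.011]), (438, [0.0463, -0.0116, 0.0121])]
180 [(245, [-0.0679, -0.0655, -0.0799]), (255, [-0.0448, -0.0509, 0.0098]), (265, [-0.0404, -0.0518, 0.004]), (275, [-0.0357, -0.0526, -0.0005]), (400, [0.0324, -0.0525, -0.0003]), (415, [0.0406, -0.0526, -0.0007]), (425, [0.043, -0.0505, 0.0118]), (432, [0.0466, -0.0505, 0.012]), (438, [0.0528, -0.0523, 0.0006])]
carton top [-0.00819976 -0.09284992  0.11246349] face [-0.0082299  -0.07534287  0.09970385]
```

```bash
sed -i 's/\[.506,.0833,.060\]/[.5035,.0833,.060]/' go.py; python3 go.py deck -.006 -.092 .014 0;
```

```text
t 3.95 tcp [ 0.5029 -0.0097  0.1354] F [-0.8 -0.5 -1. ] w 0.575 j [-0.24  0.51  1.4  -0.02  1.49 -0.08]
deck coords [-0.0064 -0.092   0.0763] target [ 0.4873 -0.0073  0.0751]
trans [ 0.0623 -0.0001  0.0007] rot [-0.05 -0.28 -0.12] dist 0.062 0.3
```

```bash
python3 -m creep '[{"translation":[0.04,0,0.0005],"delta_rot":[0,0,0]},{"translation":[0.062,0,0.0005],"delta_rot":[0,0,0]},{"translation":[0.062,0,0.0005],"delta_rot":[0,0,0]},{"translation":[0.062,0,0.0005],"delta_rot":[0,0,0]}]' 0;python3 go.py deck -.006 -.092 .0095 0
```

```text
clock: 4.35
tool_pos: [0.4882, -0.0072, 0.0763]
ee_rot: [0.062, 0.792, -0.046, 0.606]
force: [0.2, -0.5, -0.7]
width: 0.576
t 4.35 tcp [ 0.4882 -0.0072  0.0763] F [ 0.2 -0.5 -0.7] w 0.576 j [-0.25  0.56  1.52 -0.02  1.33 -0.08]
deck coords [-0.0054 -0.0918  0.0154] target [ 0.4861 -0.0071  0.0707]
trans [ 0.0059 -0.0002 -0.0005] rot [-0.05 -0.21 -0.12] dist 0.006 0.2
```

```bash
python3 -m creep '[{"translation":[0.002,0,0],"delta_rot":[0,0,0]},{"translation":[0.004,0,0],"delta_rot":[0,0,0]},{"translation":[0.0055,0,0],"delta_rot":[0,0,0]},{"translation":[0.0055,0,0],"delta_rot":[0,0,0]}]' 0;python3 go.py deck -.006 -.092 .0095 0
```

```text
clock: 4.75
tool_pos: [0.4866, -0.0061, 0.0702]
ee_rot: [0.062, 0.792, -0.046, 0.605]
force: [-0.5, -0.3, -0.7]
width: 0.575
t 4.75 tcp [ 0.4866 -0.0061  0.0702] F [-0.5 -0.3 -0.7] w 0.575 j [-0.24  0.57  1.53 -0.02  1.31 -0.08]
deck coords [-0.0055 -0.091   0.0091] target [ 0.4861 -0.0071  0.0707]
trans [-0.0004 -0.001  -0.0005] rot [ 0.03 -0.24 -0.1 ] dist 0.001 0.3
```

```bash
for i in 1 ; do python3 -m creep '[{"translation":[0.001,0,0],"delta_rot":[0,0,0]},{"translation":[0.0015,0,0],"delta_rot":[0,0,0]},{"translation":[0.002,0,0],"delta_rot":[0,0,0]}]' 0; done;python3 go.py deck -.006 -.092 .0095 0
```

```text
clock: 5.05
tool_pos: [0.4865, -0.0061, 0.0692]
ee_rot: [0.061, 0.792, -0.046, 0.606]
force: [-0.9, 0.9, 12.8]
width: 0.574
t 5.05 tcp [ 0.4865 -0.0061  0.0692] F [-0.9  0.9 12.8] w 0.574 j [-0.24  0.57  1.53 -0.02  1.31 -0.08]
deck coords [-0.0054 -0.0909  0.0081] target [ 0.4861 -0.0071  0.0707]
trans [-0.0014 -0.0011 -0.0006] rot [ 0.04 -0.18 -0.1 ] dist 0.002 0.2
```

```bash
python3 -m creep '[{"translation":[-0.001,0,0],"delta_rot":[0,0,0]},{"translation":[-0.001,0,0],"delta_rot":[0,0,0]},{"translation":[-0.001,0,0],"delta_rot":[0,0,0]}]' 0.72;python3 -m creep '[{"translation":[-0.03,0,0],"delta_rot":[0,0,0]},{"translation":[-0.08,0,0],"delta_rot":[0,0,0]},{"translation":[-0.13,0,0],"delta_rot":[0,0,0]},{"translation":[-0.13,0,0],"delta_rot":[0,0,0]}]' 0.72;
python3 -c "
from h import *
im,d=arm.grab_frame('wrist');cv2.imwrite('pics/w3.png',im)
im,d=arm.grab_frame('side');cv2.imwrite('pics/s3.png',im[100:400,180:480].repeat(2,0).repeat(2,1))"
```

```text
clock: 5.35
tool_pos: [0.4863, -0.0061, 0.0691]
ee_rot: [0.062, 0.792, -0.046, 0.605]
force: [-0.6, -0.2, -0.1]
width: 0.719
clock: 5.75
tool_pos: [0.5232, -0.0123, 0.2]
ee_rot: [0.061, 0.789, -0.047, 0.61]
force: [0.1, 0.4, -0.8]
width: 0.719
```

View pics/w3.png

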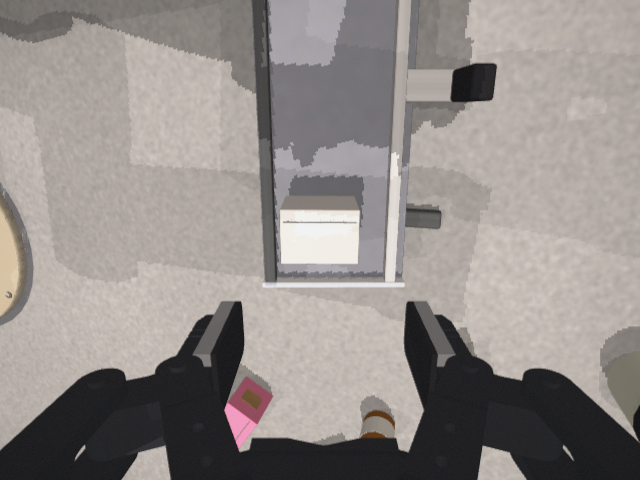

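View pics/s3.png

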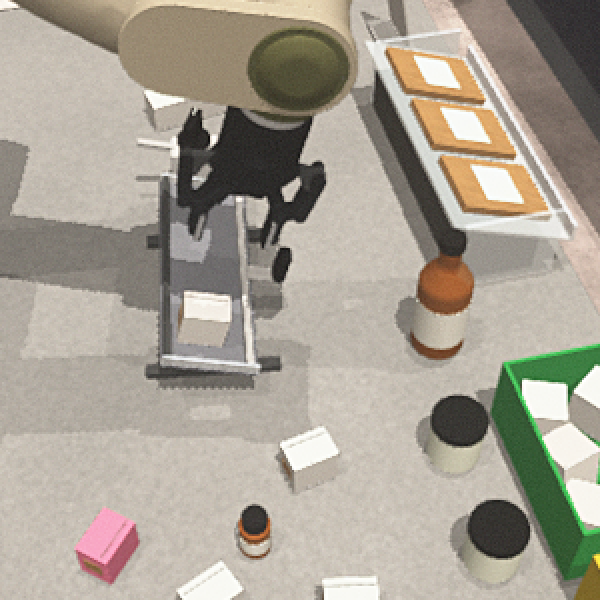

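```bash
cat > m.py <<'E'
from h import *; import sys
x,y=map(float,sys.argv[1:3]); c=cam("wrist"); im,d=arm.grab_frame("wrist"); P=cloud(d,c)
if len(sys.argv)>3: cv2.imwrite(sys.argv[3],im)
m=(P[...,2]>.036)&(P[...,2]<.055)&(np.hypot(P[...,0]-x,P[...,1]-y)<.045)
m&=im.min(-1)>110 if m.sum() else m
(cx,cy),(a,b),an=cv2.minAreaRect((P[m][:,:2]*1000).astype(np.float32)); an=an+90 if a<b else an
an=(an+90)%180-90
print("CARTON",round(cx,1),round(cy,1),"size",round(a,1),round(b,1),"yaw",round(an,1),m.sum())
E
cat > topm.py <<'E'
from h import *
c=cam("top"); im,d=arm.grab_frame("top"); P=cloud(d,c)
m=((P[...,2]>.036)&(P[...,2]<.055)&(im.min(-1)>110)&(P[...,1]<-.075)&(P[...,0]<.66)&(P[...,1]>-.5)).astype(np.uint8)
n,l,s,ce=cv2.connectedComponentsWithStats(m)
for i in range(1,n):
    if s[i,4]<100: continue
    (cx,cy),(a,b),an=cv2.minAreaRect((P[l==i][:,:2]*1000).astype(np.float32)); an=an+90 if a<b else an
    print(s[i,4],round(cx,1),round(cy,1),"size",round(a),round(b),"yaw",round((an+90)%180-90,1))
E
python3 topm.py;python3 go.py table .567 -.1655 .16 10.9
```

```text
264 568.6 -166.3 size 50 36 yaw 11.5
260 567.3 -327.1 size 35 50 yaw -10.0
266 463.0 -435.3 size 49 37 yaw 18.8
269 443.4 -292.1 size 50 36 yaw 22.0
t 5.9 tcp [ 0.5196 -0.0115  0.1938] F [-0.3  0.3 -0.7] w 0.72 j [-0.24  0.48  1.27 -0.02  1.66 -0.09]
trans [ 0.0137 -0.1451  0.0767] rot [-19.56 -15.16  -2.75] dist 0.165 24.9
```

```bash
python3 -m creep '[{"translation":[0.014,-0.145,0.077],"delta_rot":[-19.6,-15.2,-2.75]},{"translation":[0.014,-0.145,0.077],"delta_rot":[-19.6,-15.2,-2.75]},{"translation":[0.014,-0.145,0.077],"delta_rot":[-19.6,-15.2,-2.75]},{"translation":[0.014,-0.145,0.077],"delta_rot":[-19.6,-15.2,-2.75]},{"translation":[0.014,-0.145,0.077],"delta_rot":[-19.6,-15.2,-2.75]}]' 0.9;python3 m.py .567 -.1655 pics/w4.png; python3 go.py table .567 -.1655 .0095 10.9
```

```text
clock: 6.4
tool_pos: [0.5669, -0.167, 0.1585]
ee_rot: [-0.065, 0.705, 0.067, 0.703]
force: [-0.7, 0.6, 0.8]
width: 0.9
CARTON 566.4 -166.3 size 50.0 36.5 yaw 11.5 4103
t 6.45 tcp [ 0.567  -0.1654  0.1591] F [-0.4  0.7 -0.3] w 0.899 j [-0.48  0.51  1.3   0.    1.34 -0.67]
trans [ 1.496e-01 -3.000e-04  1.000e-04] rot [-0.1  -0.05 -0.1 ] dist 0.15 0.2
```

View pics/w4.png

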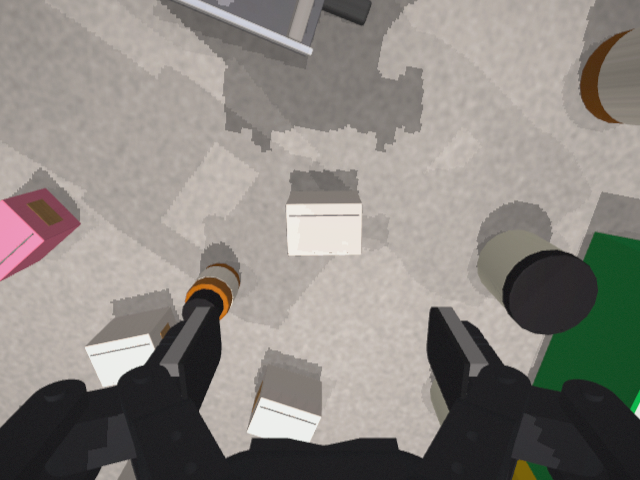

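```bash
python3 -m creep '[{"translation":[0.05,-0.001,-0.0005],"delta_rot":[-0.4,0,0]},{"translation":[0.1,-0.001,-0.0005],"delta_rot":[-0.4,0,0]},{"translation":[0.14,-0.001,-0.0005],"delta_rot":[-0.4,0,0]},{"translation":[0.149,-0.001,-0.0005],"delta_rot":[-0.4,0,0]},{"translation":[0.149,-0.001,-0.0005],"delta_rot":[-0.4,0,0]}]' 0.9;python3 go.py table .5665 -.166 .0095 11.3
```

```text
clock: 6.95
tool_pos: [0.5675, -0.1653, 0.0111]
ee_rot: [-0.07, 0.704, 0.071, 0.704]
force: [0.5, -0.5, -0.1]
width: 0.899
t 6.95 tcp [ 0.5675 -0.1653  0.0111] F [ 0.5 -0.5 -0.1] w 0.899 j [-0.48  0.69  1.46  0.    1.   -0.68]
trans [ 0.0016 -0.0005 -0.0012] rot [ 0.09 -0.   -0.06] dist 0.002 0.1
```

```bash
python3 -m creep '[{"translation":[0.0015,-0.0005,-0.001],"delta_rot":[0,0,0]},{"translation":[0.0015,-0.0005,-0.001],"delta_rot":[0,0,0]},{"translation":[0.0015,-0.0005,-0.001],"delta_rot":[0,0,0]},{"translation":[0.0015,-0.0005,-0.001],"delta_rot":[0,0,0]},{"translation":[0.0015,-0.0005,-0.001],"delta_rot":[0,0,0]}]' 0;python3 go.py table .5665 -.166 .0095 11.3; python3 -m creep '[{"translation":[-0.05,0,0],"delta_rot":[0,0,0]},{"translation":[-0.1,0,0],"delta_rot":[0,0,0]},{"translation":[-0.12,0,0],"delta_rot":[0,0,0]},{"translation":[-0.12,0,0],"delta_rot":[0,0,0]}]' 0;python3 go.py deck -.006 -.046 .08 0
```

```text
clock: 7.45
tool_pos: [0.5679, -0.1677, 0.0123]
ee_rot: [-0.071, 0.702, 0.069, 0.706]
force: [0.2, 0.7, 6.9]
width: 0.578
t 7.45 tcp [ 0.5679 -0.1677  0.0123] F [0.2 0.7 6.9] w 0.578 j [-0.49  0.68  1.46  0.    0.99 -0.69]
trans [ 0.0028  0.002  -0.001 ] rot [0.03 0.29 0.17] dist 0.004 0.3
clock: 7.85
tool_pos: [0.5679, -0.168, 0.1344]
ee_rot: [-0.072, 0.7, 0.068, 0.707]
force: [0.2, -0.0, -1.6]
width: 0.573
t 7.85 tcp [ 0.5679 -0.168   0.1344] F [ 0.2 -0.  -1.6] w 0.573 j [-0.49  0.53  1.34  0.    1.26 -0.69]
deck coords [ 0.0794 -0.2385  0.0983] target [0.5112 0.0356 0.1388]
trans [-0.0057  0.2107 -0.0156] rot [19.99 15.38  2.88] dist 0.211 25.4
```

```bash
python3 -m creep '[{"translation":[-0.045,0.01,0],"delta_rot":[2,2,0]},{"translation":[-0.045,0.06,-0.01],"delta_rot":[10,7,1]},{"translation":[-0.045,0.11,-0.01],"delta_rot":[20,15.4,2.9]},{"translation":[-0.035,0.16,-0.016],"delta_rot":[20,15.4,2.9]},{"translation":[-0.025,0.21,-0.016],"delta_rot":[20,15.4,2.9]}]' 0;python3 go.py deck -.006 -.046 .017 0
```

```text
clock: 8.35
tool_pos: [0.5095, 0.0337, 0.154]
ee_rot: [0.063, 0.794, -0.046, 0.602]
force: [1.9, 1.0, -1.7]
width: 0.575
t 8.35 tcp [0.5095 0.0337 0.154 ] F [ 1.9  1.  -1.7] w 0.575 j [-0.17  0.5   1.35 -0.    1.56 -0.01]
deck coords [-0.0112 -0.0481  0.0943] target [0.4951 0.0381 0.078 ]
trans [0.0772 0.0019 0.0061] rot [-0.14 -0.66 -0.18] dist 0.077 0.7
```

```bash
python3 -m creep '[{"translation":[0.01,0.001,0.004],"delta_rot":[0,-0.4,0]},{"translation":[0.05,0.001,0.004],"delta_rot":[0,-0.4,0]},{"translation":[0.074,0.001,0.004],"delta_rot":[0,-0.4,0]},{"translation":[0.076,0.001,0.004],"delta_rot":[0,-0.4,0]},{"translation":[0.076,0.001,0.004],"delta_rot":[0,-0.4,0]}]' 0;python3 go.py deck -.006 -.046 .0125 0
```

```text
clock: 8.85
tool_pos: [0.4942, 0.0359, 0.0812]
ee_rot: [0.062, 0.792, -0.046, 0.606]
force: [-0.2, -0.6, -0.5]
width: 0.575
t 8.85 tcp [0.4942 0.0359 0.0812] F [-0.2 -0.6 -0.5] w 0.575 j [-0.17  0.56  1.49 -0.    1.35 -0.01]
deck coords [-0.0073 -0.0483  0.02  ] target [0.4939 0.0382 0.0736]
trans [0.0075 0.0022 0.0013] rot [ 0.02 -0.12 -0.17] dist 0.008 0.2
```

```bash
python3 -m creep '[{"translation":[0.003,0.002,0.001],"delta_rot":[0,0,0]},{"translation":[0.006,0.002,0.001],"delta_rot":[0,0,0]},{"translation":[0.008,0.002,0.001],"delta_rot":[0,0,0]},{"translation":[0.009,0.002,0.001],"delta_rot":[0,0,0]}]' 0;python3 go.py deck -.006 -.046 .0125 0
```

```text
clock: 9.25
tool_pos: [0.4934, 0.0382, 0.0728]
ee_rot: [0.062, 0.791, -0.046, 0.607]
force: [-0.5, 0.3, 9.7]
width: 0.574
t 9.25 tcp [0.4934 0.0382 0.0728] F [-0.5  0.3  9.7] w 0.574 j [-0.16  0.57  1.51  0.    1.33 -0.01]
deck coords [-0.0063 -0.0461  0.0115] target [0.4939 0.0382 0.0736]
trans [-0.001   0.0002  0.0003] rot [ 0.03 -0.02 -0.17] dist 0.001 0.2
```

Contact as expected; release, retreat, head for carton at (443,-292).

```bash
python3 -m creep '[{"translation":[-0.001,0,0],"delta_rot":[0,0,0]},{"translation":[-0.001,0,0],"delta_rot":[0,0,0]},{"translation":[-0.001,0,0],"delta_rot":[0,0,0]}]' 0.72;python3 -m creep '[{"translation":[-0.03,0,0],"delta_rot":[0,0,0]},{"translation":[-0.08,0,0],"delta_rot":[0,0,0]},{"translation":[-0.13,0,0],"delta_rot":[0,0,0]},{"translation":[-0.13,0,0],"delta_rot":[0,0,0]}]' 0.72;
python3 topm.py; python3 go.py table .442 -.292 .17 22
python3 -c "
from h import *
im,d=arm.grab_frame('wrist');cv2.imwrite('pics/w5.png',im)"
```

```text
clock: 9.55
tool_pos: [0.4935, 0.0381, 0.0733]
ee_rot: [0.062, 0.791, -0.046, 0.607]
force: [0.2, 0.0, -0.2]
width: 0.718
clock: 9.95
tool_pos: [0.5298, 0.0321, 0.2044]
ee_rot: [0.062, 0.788, -0.046, 0.611]
force: [-0.2, 0.7, -0.1]
width: 0.716
263 567.5 -327.5 size 35 50 yaw -10.9
266 463.3 -435.5 size 49 36 yaw 20.7
270 442.9 -292.5 size 49 36 yaw 24.8
t 10.0 tcp [0.5282 0.0323 0.2012] F [ 0.7 -0.5 -1. ] w 0.721 j [-0.16  0.48  1.24  0.    1.67 -0.01]
trans [ 0.0382 -0.3338 -0.0266] rot [-30.62 -14.3   -4.11] dist 0.337 34.0
```

View pics/w5.png

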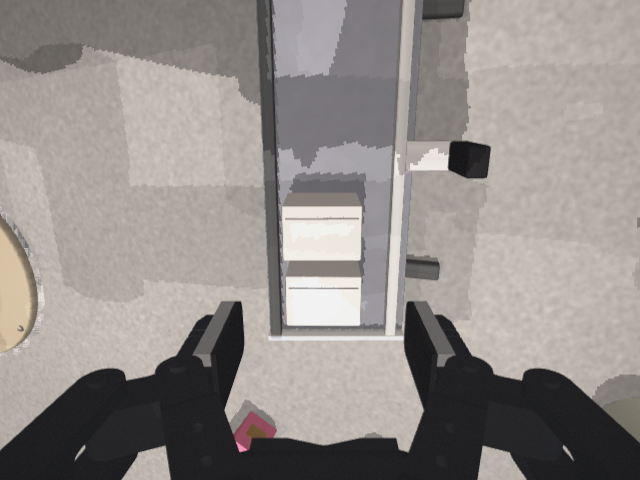

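Two cartons stand in row at (322,228) and (323,295), near the stop. Next.

```bash
python3 -m creep '[{"translation":[0.038,-0.334,-0.027],"delta_rot":[-31.6,-14.3,-4.1]},{"translation":[0.038,-0.334,-0.027],"delta_rot":[-31.6,-14.3,-4.1]},{"translation":[0.038,-0.334,-0.027],"delta_rot":[-31.6,-14.3,-4.1]},{"translation":[0.038,-0.334,-0.027],"delta_rot":[-31.6,-14.3,-4.1]},{"translation":[0.038,-0.334,-0.027],"delta_rot":[-31.6,-14.3,-4.1]}]' 0.9;python3 go.py table .442 -.292 .16 23
```

```text
clock: 10.55
tool_pos: [0.4642, -0.1966, 0.1758]
ee_rot: [-0.14, 0.695, 0.145, 0.691]
force: [1.4, -1.0, 0.0]
width: 0.9
t 10.55 tcp [ 0.4642 -0.1966  0.1758] F [ 1.4 -1.   0. ] w 0.9 j [-0.64  0.35  1.51 -0.    1.28 -1.04]
trans [ 0.0155 -0.079  -0.0579] rot [ 0.23 -0.24 -0.41] dist 0.099 0.5
```

```bash
python3 -m creep '[{"translation":[0.015,-0.079,-0.057],"delta_rot":[0,0,0]},{"translation":[0.015,-0.079,-0.057],"delta_rot":[0,0,0]},{"translation":[0.015,-0.079,-0.057],"delta_rot":[0,0,0]},{"translation":[0.015,-0.079,-0.057],"delta_rot":[0,0,0]}]' 0.9;python3 m.py .442 -.292 pics/w6.png;python3 go.py table .442 -.292 .010 23
```

```text
clock: 10.95
tool_pos: [0.4432, -0.291, 0.1603]
ee_rot: [-0.137, 0.696, 0.143, 0.691]
force: [-0.7, 0.9, 0.2]
width: 0.903
CARTON 440.7 -292.5 size 50.1 36.3 yaw 23.2 4030
t 11.0 tcp [ 0.4437 -0.2902  0.1608] F [0.8 0.2 0.1] w 0.904 j [-0.8   0.41  1.46 -0.    1.28 -1.2 ]
trans [ 0.1508 -0.0023 -0.0016] rot [-0.05 -0.29 -0.48] dist 0.151 0.6
```

View pics/w6.png

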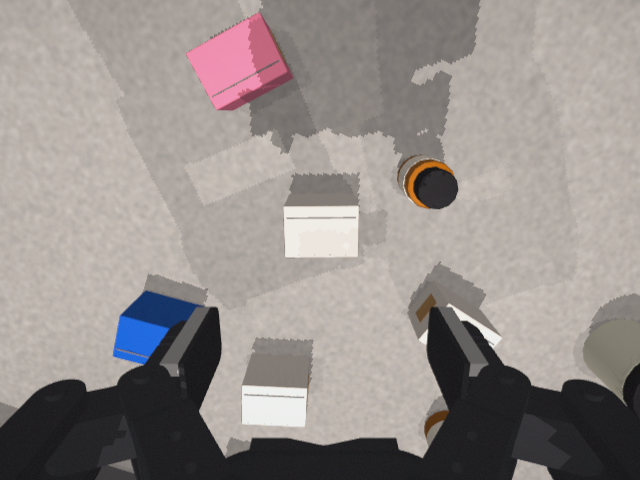

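```bash
python3 - <<'E'
from h import *
im,d=arm.grab_frame("wrist"); P=cloud(d,cam("wrist"))
m=(P[...,2]>.05)&(P[...,2]<.062)&(np.hypot(P[...,0]-.4975,P[...,1]+.238)<.03)
print(m.sum(),P[m].min(0),P[m].max(0))
E
```

```text
1374 [ 0.48256142 -0.24795657  0.05002761] [ 0.50701326 -0.22345708  0.06156777]
```

```bash
python3 -m creep '[{"translation":[0.05,-0.002,-0.0025],"delta_rot":[0,0,0]},{"translation":[0.1,-0.002,-0.0025],"delta_rot":[0,0,0]},{"translation":[0.14,-0.002,-0.0025],"delta_rot":[0,-0.2,-0.3]},{"translation":[0.15,-0.002,-0.0025],"delta_rot":[0,-0.2,-0.3]},{"translation":[0.15,-0.002,-0.0025],"delta_rot":[0,-0.2,-0.3]}]' 0.74;python3 go.py table .441 -.2925 .010 23.3
```

```text
clock: 11.55
tool_pos: [0.4419, -0.2922, 0.0115]
ee_rot: [-0.141, 0.694, 0.142, 0.692]
force: [0.5, -0.3, 0.8]
width: 0.739
t 11.55 tcp [ 0.4419 -0.2922  0.0115] F [ 0.5 -0.3  0.8] w 0.739 j [-0.81  0.61  1.64 -0.    0.9  -1.21]
trans [ 0.0015  0.0001 -0.001 ] rot [-0.24 -0.1  -0.15] dist 0.002 0.3
```

```bash
python3 -m creep '[{"translation":[0.0015,0,-0.001],"delta_rot":[0,0,0]},{"translation":[0.0015,0,-0.001],"delta_rot":[0,0,0]},{"translation":[0.0015,0,-0.001],"delta_rot":[0,0,0]},{"translation":[0.0015,0,-0.001],"delta_rot":[0,0,0]}]' 0;python3 go.py table .441 -.2925 .0095 23.3; python3 -m creep '[{"translation":[-0.05,0,0],"delta_rot":[0,0,0]},{"translation":[-0.1,0,0],"delta_rot":[0,0,0]},{"translation":[-0.15,0,0],"delta_rot":[0,0,0]},{"translation":[-0.17,0,0],"delta_rot":[0,0,0]}]' 0;python3 go.py deck -.006 0 .1 0
```

```text
clock: 11.95
tool_pos: [0.4418, -0.2944, 0.0125]
ee_rot: [-0.142, 0.692, 0.14, 0.693]
force: [0.4, 1.3, 8.1]
width: 0.581
t 11.95 tcp [ 0.4418 -0.2944  0.0125] F [0.4 1.3 8.1] w 0.581 j [-0.81  0.61  1.64 -0.    0.89 -1.21]
trans [ 0.003   0.0021 -0.    ] rot [-0.32  0.04  0.19] dist 0.004 0.4
clock: 12.35
tool_pos: [0.4419, -0.2946, 0.1863]
ee_rot: [-0.143, 0.692, 0.138, 0.694]
force: [-0.1, -0.2, -2.0]
width: 0.572
t 12.35 tcp [ 0.4419 -0.2946  0.1863] F [-0.1 -0.2 -2. ] w 0.572 j [-0.81  0.38  1.43 -0.    1.32 -1.21]
deck coords [-0.0356 -0.3828  0.1212] target [0.5233 0.0802 0.1581]
trans [0.0261 0.3135 0.2212] rot [31.55 14.86  4.57] dist 0.385 35.2
```

```bash
python3 -m creep '[{"translation":[0.0,0.3135,0.221],"delta_rot":[31.5,14.9,4.6]},{"translation":[0.0,0.3135,0.221],"delta_rot":[31.5,14.9,4.6]},{"translation":[0.0,0.3135,0.221],"delta_rot":[31.5,14.9,4.6]},{"translation":[0.0,0.3135,0.221],"delta_rot":[31.5,14.9,4.6]},{"translation":[0.0,0.3135,0.221],"delta_rot":[31.5,14.9,4.6]}]' 0;python3 go.py deck -.006 0 .1 0
```

```text
clock: 12.85
tool_pos: [0.4914, -0.0632, 0.1811]
ee_rot: [0.064, 0.793, -0.046, 0.604]
force: [1.0, -0.5, -1.4]
width: 0.578
t 12.85 tcp [ 0.4914 -0.0632  0.1811] F [ 1.  -0.5 -1.4] w 0.578 j [-0.34  0.45  1.36 -0.05  1.6  -0.18]
deck coords [-0.0212 -0.1467  0.1197] target [0.5233 0.0802 0.1581]
trans [0.0203 0.1466 0.015 ] rot [-0.16 -0.48 -0.3 ] dist 0.149 0.6
```

```bash
python3 -m creep '[{"translation":[0.02,0.146,0.013],"delta_rot":[0,-0.4,-0.2]},{"translation":[0.02,0.146,0.013],"delta_rot":[0,-0.4,-0.2]},{"translation":[0.02,0.146,0.013],"delta_rot":[0,-0.4,-0.2]},{"translation":[0.03,0.146,0.013],"delta_rot":[0,-0.4,-0.2]},{"translation":[0.03,0.146,0.013],"delta_rot":[0,-0.4,-0.2]}]' 0;python3 go.py deck -.006 0 .017 0
```

```text
clock: 13.35
tool_pos: [0.5169, 0.0796, 0.1484]
ee_rot: [0.06, 0.792, -0.045, 0.606]
force: [-0.3, -1.2, -2.1]
width: 0.575
t 13.35 tcp [0.5169 0.0796 0.1484] F [-0.3 -1.2 -2.1] w 0.575 j [-0.08  0.52  1.34  0.02  1.55  0.06]
deck coords [-0.0095 -0.0016  0.089 ] target [0.5021 0.0835 0.078 ]
trans [0.072  0.0015 0.0037] rot [ 0.24 -0.12 -0.06] dist 0.072 0.3
```

```bash
python3 -m creep '[{"translation":[0.02,0.001,0.003],"delta_rot":[0,0,0]},{"translation":[0.05,0.001,0.003],"delta_rot":[0,0,0]},{"translation":[0.07,0.001,0.003],"delta_rot":[0,0,0]},{"translation":[0.073,0.001,0.003],"delta_rot":[0,0,0]},{"translation":[0.073,0.001,0.003],"delta_rot":[0,0,0]}]' 0;python3 go.py deck -.006 0 .0125 0
```

```text
clock: 13.85
tool_pos: [0.5024, 0.0814, 0.0783]
ee_rot: [0.062, 0.791, -0.046, 0.607]
force: [0.6, 0.3, -0.3]
width: 0.577
t 13.85 tcp [0.5024 0.0814 0.0783] F [ 0.6  0.3 -0.3] w 0.577 j [-0.08  0.58  1.46  0.02  1.36  0.06]
deck coords [-0.0055 -0.002   0.0175] target [0.501  0.0837 0.0736]
trans [ 0.005   0.002  -0.0005] rot [ 0.04 -0.01 -0.13] dist 0.005 0.1
```

```bash
python3 -m creep '[{"translation":[0.002,0.001,-0.001],"delta_rot":[0,0,0]},{"translation":[0.004,0.001,-0.001],"delta_rot":[0,0,0]},{"translation":[0.005,0.001,-0.001],"delta_rot":[0,0,0]},{"translation":[0.006,0.001,-0.001],"delta_rot":[0,0,0]},{"translation":[0.0065,0.001,-0.001],"delta_rot":[0,0,0]}]' 0;python3 go.py deck -.006 0 .0125 0
```

```text
clock: 14.35
tool_pos: [0.5001, 0.0837, 0.073]
ee_rot: [0.061, 0.791, -0.045, 0.608]
force: [-0.6, 0.1, 15.1]
width: 0.577
t 14.35 tcp [0.5001 0.0837 0.073 ] F [-0.6  0.1 15.1] w 0.577 j [-0.08  0.59  1.47  0.02  1.34  0.06]
deck coords [-0.0067 -0.0001  0.0117] target [0.501  0.0837 0.0736]
trans [-0.0008  0.0001  0.0007] rot [ 0.13  0.06 -0.12] dist 0.001 0.2
```

```bash
python3 -m creep '[{"translation":[-0.0015,0,0],"delta_rot":[0,0,0]},{"translation":[-0.0015,0,0],"delta_rot":[0,0,0]},{"translation":[-0.0015,0,0],"delta_rot":[0,0,0]}]' 0.72;python3 -m creep '[{"translation":[-0.03,0,0],"delta_rot":[0,0,0]},{"translation":[-0.08,0,0],"delta_rot":[0,0,0]},{"translation":[-0.13,0,0],"delta_rot":[0,0,0]},{"translation":[-0.13,0,0],"delta_rot":[0,0,0]}]' 0.72;
python3 topm.py; python3 go.py table .566 -.3275 .17 -10.9
python3 -c "
from h import *
im,d=arm.grab_frame('wrist');cv2.imwrite('pics/w7.png',im)"
```

```text
clock: 14.65
tool_pos: [0.4999, 0.0837, 0.0729]
ee_rot: [0.061, 0.791, -0.045, 0.607]
force: [-1.2, 0.1, 0.2]
width: 0.723
clock: 15.05
tool_pos: [0.5363, 0.0779, 0.204]
ee_rot: [0.061, 0.788, -0.045, 0.612]
force: [0.2, -0.3, -0.7]
width: 0.721
261 566.7 -327.4 size 36 49 yaw -10.5
266 463.2 -435.4 size 49 35 yaw 20.1
t 15.1 tcp [0.5347 0.0781 0.2008] F [ 0.6 -0.3 -1.3] w 0.722 j [-0.08  0.5   1.21  0.02  1.69  0.07]
trans [ 0.0052 -0.3962  0.097 ] rot [  2.19 -14.69   0.11] dist 0.408 14.9
```

View pics/w7.png

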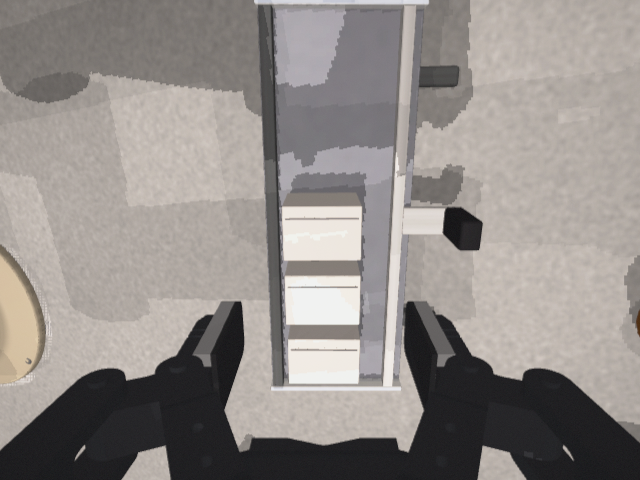

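```bash
python3 -m creep '[{"translation":[0.005,-0.396,0.097],"delta_rot":[2.2,-14.7,0]},{"translation":[0.005,-0.396,0.097],"delta_rot":[2.2,-14.7,0]},{"translation":[0.005,-0.396,0.097],"delta_rot":[2.2,-14.7,0]},{"translation":[0.005,-0.396,0.097],"delta_rot":[2.2,-14.7,0]},{"translation":[0.005,-0.396,0.097],"delta_rot":[2.2,-14.7,0]}]' 0.85;python3 go.py table .566 -.3275 .16 -10.9
```

```text
clock: 15.65
tool_pos: [0.5513, -0.1717, 0.1777]
ee_rot: [0.067, 0.707, -0.067, 0.701]
force: [0.9, -0.7, -0.8]
width: 0.848
t 15.65 tcp [ 0.5513 -0.1717  0.1777] F [ 0.9 -0.7 -0.8] w 0.848 j [-0.5   0.47  1.3  -0.    1.37 -0.31]
trans [ 0.0175 -0.1502  0.044 ] rot [ 0.02 -0.52  0.09] dist 0.158 0.5
```

```bash
python3 -m creep '[{"translation":[0.017,-0.150,0.043],"delta_rot":[0,-0.3,0]},{"translation":[0.017,-0.150,0.043],"delta_rot":[0,-0.3,0]},{"translation":[0.017,-0.150,0.043],"delta_rot":[0,-0.3,0]},{"translation":[0.017,-0.150,0.043],"delta_rot":[0,-0.3,0]},{"translation":[0.017,-0.150,0.043],"delta_rot":[0,-0.3,0]}]' 0.85;python3 m.py .566 -.327 pics/w8.png;python3 go.py table .5655 -.3275 .010 -10.9
```

```text
clock: 16.15
tool_pos: [0.5652, -0.3264, 0.1601]
ee_rot: [0.068, 0.705, -0.068, 0.702]
force: [-0.8, 0.6, 0.9]
width: 0.852
CARTON 564.9 -327.6 size 36.5 50.1 yaw -10.6 4025
t 16.2 tcp [ 0.5656 -0.325   0.1609] F [ 0.2  0.5 -0.5] w 0.848 j [-0.7   0.61  1.1  -0.    1.43 -0.51]
trans [ 0.1509 -0.0023  0.0009] rot [-0.02 -0.2   0.04] dist 0.151 0.2
```

View pics/w8.png

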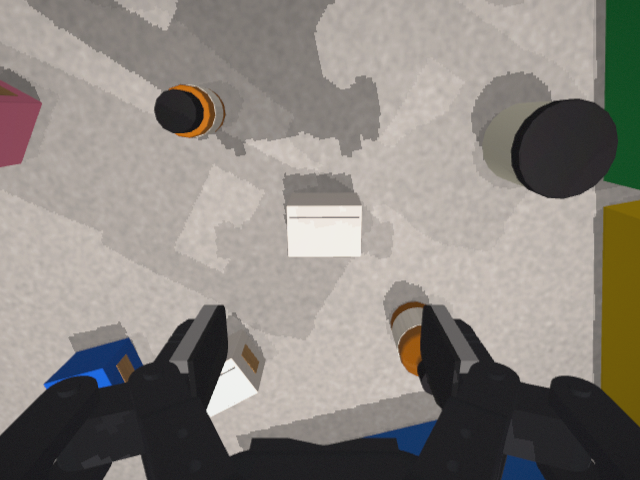

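```bash
python3 - <<'E'
from h import *
im,d=arm.grab_frame("top"); P=cloud(d,cam("top"))
m=(P[...,2]>.02)&(P[...,2]<.125)&(np.hypot(P[...,0]-.61,P[...,1]+.42)<.04)
w=P[m]; print(len(w))
for a,b in((.02,.04),(.04,.06),(.06,.08),(.08,.12)):
    q=w[(w[:,2]>a)&(w[:,2]<b)]; print(a,len(q),q.min(0) if len(q) else'',q.max(0) if len(q) else '')
E
```

```text
0
0.02 0  
0.04 0  
0.06 0  
0.08 0
```

```bash
python3 - <<'E'
from h import *
d=np.load("pics/top0.npy"); P=cloud(d,cam("top"))
w=P[205:245,462:505].reshape(-1,3); w=w[w[:,2]>.015]
for a,b in((.015,.04),(.04,.06),(.06,.08),(.08,.12)):
    q=w[(w[:,2]>a)&(w[:,2]<b)]; print(a,len(q),q.min(0).round(3) if len(q) else'',q.max(0).round(3) if len(q) else '')
E
```

```text
0.015 50 [ 0.603 -0.432  0.016] [ 0.639 -0.41   0.04 ]
0.04 114 [ 0.604 -0.445  0.041] [ 0.64 -0.41  0.06]
0.06 38 [ 0.61  -0.436  0.06 ] [ 0.636 -0.419  0.08 ]
0.08 48 [ 0.612 -0.439  0.08 ] [ 0.631 -0.421  0.105]
```

```bash
python3 -m creep '[{"translation":[0.05,-0.002,0.0005],"delta_rot":[0,0,0]},{"translation":[0.1,-0.002,0.0005],"delta_rot":[0,0,0]},{"translation":[0.14,-0.002,0.0005],"delta_rot":[0,-0.2,0]},{"translation":[0.15,-0.002,0.0005],"delta_rot":[0,-0.2,0]},{"translation":[0.15,-0.002,0.0005],"delta_rot":[0,-0.2,0]}]' 0.85;python3 go.py table .565 -.3275 .010 -10.7
```

```text
clock: 16.75
tool_pos: [0.5661, -0.3267, 0.0122]
ee_rot: [0.066, 0.704, -0.067, 0.704]
force: [0.0, -0.8, -0.0]
width: 0.855
t 16.75 tcp [ 0.5661 -0.3267  0.0122] F [ 0.  -0.8 -0. ] w 0.855 j [-0.7   0.77  1.26 -0.    1.11 -0.51]
trans [ 0.0022 -0.001  -0.0009] rot [-0.11  0.05  0.08] dist 0.003 0.1
```

```bash
python3 -m creep '[{"translation":[0.0015,-0.0005,-0.001],"delta_rot":[0,0,0]},{"translation":[0.0015,-0.0005,-0.001],"delta_rot":[0,0,0]},{"translation":[0.0015,-0.0005,-0.001],"delta_rot":[0,0,0]},{"translation":[0.0015,-0.0005,-0.001],"delta_rot":[0,0,0]},{"translation":[0.0015,-0.0005,-0.001],"delta_rot":[0,0,0]}]' 0;python3 go.py table .565 -.3275 .010 -10.7; python3 -m creep '[{"translation":[-0.05,0,0],"delta_rot":[0,0,0]},{"translation":[-0.1,0,0],"delta_rot":[0,0,0]},{"translation":[-0.15,0,0],"delta_rot":[0,0,0]},{"translation":[-0.17,0,0],"delta_rot":[0,0,0]}]' 0;python3 go.py deck -.006 .046 .1 0
```

```text
clock: 17.25
tool_pos: [0.566, -0.3291, 0.0138]
ee_rot: [0.065, 0.702, -0.069, 0.706]
force: [0.6, 1.2, 6.9]
width: 0.576
t 17.25 tcp [ 0.566  -0.3291  0.0138] F [0.6 1.2 6.9] w 0.576 j [-0.71  0.76  1.26 -0.    1.11 -0.52]
trans [ 0.0037  0.0014 -0.0013] rot [-0.19  0.37  0.26] dist 0.004 0.5
clock: 17.65
tool_pos: [0.5658, -0.3287, 0.1881]
ee_rot: [0.064, 0.7, -0.07, 0.708]
force: [0.7, 0.5, -0.5]
width: 0.578
t 17.65 tcp [ 0.5658 -0.3287  0.1881] F [ 0.7  0.5 -0.5] w 0.578 j [-0.71  0.59  1.06 -0.    1.48 -0.52]
deck coords [ 0.0872 -0.3976  0.1559] target [0.5304 0.1257 0.1581]
trans [ 0.0253  0.4397 -0.1208] rot [-2.13 15.64  0.17] dist 0.457 15.8
```

```bash
python3 -m creep '[{"translation":[0.0,0.44,-0.121],"delta_rot":[-2.1,15.6,0.2]},{"translation":[0.0,0.44,-0.121],"delta_rot":[-2.1,15.6,0.2]},{"translation":[0.0,0.44,-0.121],"delta_rot":[-2.1,15.6,0.2]},{"translation":[0.0,0.44,-0.121],"delta_rot":[-2.1,15.6,0.2]},{"translation":[0.0,0.44,-0.121],"delta_rot":[-2.1,15.6,0.2]}]' 0;python3 go.py deck -.006 .046 .1 0
```

```text
clock: 18.15
tool_pos: [0.5449, -0.0767, 0.1812]
ee_rot: [0.063, 0.793, -0.045, 0.605]
force: [2.1, 0.3, -1.2]
width: 0.575
t 18.15 tcp [ 0.5449 -0.0767  0.1812] F [ 2.1  0.3 -1.2] w 0.575 j [-0.33  0.54  1.19 -0.04  1.67 -0.18]
deck coords [ 0.0318 -0.1518  0.134 ] target [0.5304 0.1257 0.1581]
trans [ 0.0353  0.1976 -0.0374] rot [ 0.03 -0.35 -0.32] dist 0.204 0.5
```

```bash
python3 -m creep '[{"translation":[0.0,0.197,-0.038],"delta_rot":[0,-0.3,-0.2]},{"translation":[0.02,0.197,-0.038],"delta_rot":[0,-0.3,-0.2]},{"translation":[0.035,0.197,-0.038],"delta_rot":[0,-0.3,-0.2]},{"translation":[0.035,0.197,-0.038],"delta_rot":[0,-0.3,-0.2]},{"translation":[0.035,0.197,-0.038],"delta_rot":[0,-0.3,-0.2]}]' 0;python3 go.py deck -.006 .046 .018 0
```

```text
clock: 18.65
tool_pos: [0.5284, 0.1279, 0.1579]
ee_rot: [0.06, 0.792, -0.044, 0.606]
force: [0.1, -0.7, -1.4]
width: 0.577
t 18.65 tcp [0.5284 0.1279 0.1579] F [ 0.1 -0.7 -1.4] w 0.577 j [-0.    0.54  1.26  0.04  1.59  0.14]
deck coords [-0.0081  0.0479  0.0991] target [0.5094 0.1289 0.0789]
trans [ 0.0811 -0.002   0.0024] rot [ 0.36 -0.19 -0.11] dist 0.081 0.4
```

```bash
python3 -m creep '[{"translation":[0.04,-0.001,0.002],"delta_rot":[0.2,0,0]},{"translation":[0.07,-0.002,0.002],"delta_rot":[0.2,0,0]},{"translation":[0.08,-0.002,0.002],"delta_rot":[0.2,0,0]},{"translation":[0.081,-0.002,0.002],"delta_rot":[0.2,0,0]},{"translation":[0.081,-0.002,0.002],"delta_rot":[0.2,0,0]}]' 0;python3 go.py deck -.006 .046 .014 0
```

```text
clock: 19.15
tool_pos: [0.5119, 0.124, 0.0804]
ee_rot: [0.063, 0.791, -0.047, 0.607]
force: [0.6, 0.2, -0.3]
width: 0.573
t 19.15 tcp [0.5119 0.124  0.0804] F [ 0.6  0.2 -0.3] w 0.573 j [-0.01  0.6   1.41  0.04  1.39  0.14]
deck coords [-0.0033  0.0415  0.0203] target [0.5084 0.1291 0.0751]
trans [ 0.0063  0.0045 -0.0027] rot [-0.18  0.01 -0.16] dist 0.008 0.2
```

```bash
python3 -m creep '[{"translation":[0.002,0.003,-0.002],"delta_rot":[0,0,0]},{"translation":[0.004,0.004,-0.003],"delta_rot":[0,0,0]},{"translation":[0.006,0.004,-0.003],"delta_rot":[0,0,0]},{"translation":[0.0075,0.004,-0.003],"delta_rot":[0,0,0]},{"translation":[0.0085,0.004,-0.003],"delta_rot":[0,0,0]}]' 0;python3 go.py deck -.006 .046 .014 0
```

```text
clock: 19.65
tool_pos: [0.5071, 0.1293, 0.0744]
ee_rot: [0.063, 0.791, -0.047, 0.607]
force: [-4.6, -0.2, 28.5]
width: 0.575
t 19.65 tcp [0.5071 0.1293 0.0744] F [-4.6 -0.2 28.5] w 0.575 j [0.   0.6  1.43 0.04 1.37 0.14]
deck coords [-0.0071  0.046   0.013 ] target [0.5084 0.1291 0.0751]
trans [-0.001  -0.      0.0011] rot [-0.13  0.03 -0.17] dist 0.001 0.2
```

```bash
python3 -m creep '[{"translation":[-0.003,0,0],"delta_rot":[0,0,0]},{"translation":[-0.003,0,0],"delta_rot":[0,0,0]}]' 0; python3 -m creep '[{"translation":[0,0,0],"delta_rot":[0,0,0]},{"translation":[0,0,0],"delta_rot":[0,0,0]},{"translation":[0,0,0],"delta_rot":[0,0,0]}]' 0.72;python3 -m creep '[{"translation":[-0.03,0,0],"delta_rot":[0,0,0]},{"translation":[-0.08,0,0],"delta_rot":[0,0,0]},{"translation":[-0.13,0,0],"delta_rot":[0,0,0]},{"translation":[-0.13,0,0],"delta_rot":[0,0,0]}]' 0.72;
python3 topm.py; python3 go.py table .462 -.4355 .17 20.2
python3 -c "
from h import *
im,d=arm.grab_frame('wrist');cv2.imwrite('pics/w9.png',im)"
```

```text
clock: 19.85
tool_pos: [0.5074, 0.129, 0.075]
ee_rot: [0.063, 0.791, -0.047, 0.606]
force: [0.5, 0.6, -1.7]
width: 0.577
clock: 20.15
tool_pos: [0.5071, 0.1289, 0.0743]
ee_rot: [0.063, 0.792, -0.047, 0.606]
force: [-0.1, 0.3, 0.7]
width: 0.726
clock: 20.55
tool_pos: [0.5437, 0.1232, 0.2057]
ee_rot: [0.063, 0.788, -0.047, 0.611]
force: [-0.4, -0.2, -0.7]
width: 0.722
265 463.1 -435.1 size 49 37 yaw 18.8
t 20.6 tcp [0.542  0.1234 0.2024] F [ 0.3  0.4 -2.5] w 0.717 j [-0.01  0.53  1.16  0.04  1.71  0.15]
trans [ 0.0279 -0.5646  0.016 ] rot [-29.01 -14.43  -3.9 ] dist 0.565 32.6
```

View pics/w9.png

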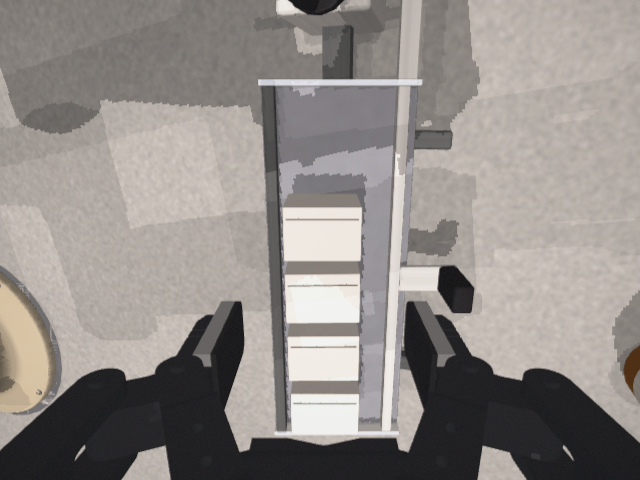

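Four in place at (322,230)…(325,413). Fifth.

```bash
python3 -m creep '[{"translation":[0.028,-0.565,0.016],"delta_rot":[-29,-14.4,-3.9]},{"translation":[0.028,-0.565,0.016],"delta_rot":[-29,-14.4,-3.9]},{"translation":[0.028,-0.565,0.016],"delta_rot":[-29,-14.4,-3.9]},{"translation":[0.028,-0.565,0.016],"delta_rot":[-29,-14.4,-3.9]},{"translation":[0.028,-0.565,0.016],"delta_rot":[-29,-14.4,-3.9]}]' 0.85;python3 go.py table .462 -.4355 .16 20.2
```

```text
clock: 21.15
tool_pos: [0.5034, -0.1224, 0.1847]
ee_rot: [-0.124, 0.699, 0.126, 0.693]
force: [0.5, -0.2, 0.5]
width: 0.852
t 21.15 tcp [ 0.5034 -0.1224  0.1847] F [ 0.5 -0.2  0.5] w 0.852 j [-0.47  0.37  1.46 -0.    1.32 -0.82]
trans [ 0.0247 -0.2791 -0.1478] rot [ 0.2  -0.41 -0.22] dist 0.317 0.5
```

```bash
python3 -m creep '[{"translation":[0.024,-0.279,-0.148],"delta_rot":[0,0,0]},{"translation":[0.024,-0.279,-0.148],"delta_rot":[0,0,0]},{"translation":[0.024,-0.279,-0.148],"delta_rot":[0,0,0]},{"translation":[0.024,-0.279,-0.148],"delta_rot":[0,0,0]},{"translation":[0.024,-0.279,-0.148],"delta_rot":[0,0,0]}]' 0.85;python3 -m creep '[{"translation":[0.0,-0.06,-0.03],"delta_rot":[0,0,0]},{"translation":[0,-0.06,-0.03],"delta_rot":[0,0,0]},{"translation":[0,-0.06,-0.03],"delta_rot":[0,0,0]}]' 0.85;python3 m.py .461 -.435 pics/w10.png;python3 go.py table .461 -.4355 .010 20
```

```text
clock: 21.65
tool_pos: [0.4706, -0.3697, 0.1653]
ee_rot: [-0.122, 0.699, 0.125, 0.693]
force: [-0.1, 0.1, -0.3]
width: 0.85
clock: 21.95
tool_pos: [0.463, -0.4368, 0.1647]
ee_rot: [-0.121, 0.699, 0.124, 0.693]
force: [-0.8, 0.0, -0.3]
width: 0.847
CARTON 461.1 -435.6 size 50.1 36.2 yaw 20.0 3894
t 22.0 tcp [ 0.4636 -0.4351  0.1652] F [-0.5  1.3  0.3] w 0.847 j [-0.94  0.58  1.14 -0.01  1.42 -1.29]
trans [ 0.1552 -0.0004 -0.0014] rot [ 0.12 -0.42 -0.34] dist 0.155 0.6
```

View pics/w10.png

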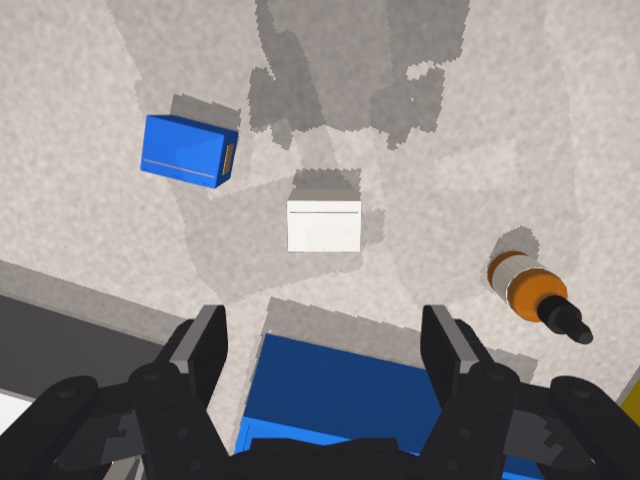

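```bash
python3 - <<'E'
from h import *
d=np.load("pics/top0.npy"); P=cloud(d,cam("top"))
for v in(205,225,245,265,280): print(v,[P[v,u].round(3).tolist() for u in range(512,532,3)])
E
```

```text
205 [[0.674, -0.526, 0.002], [0.673, -0.532, 0.007], [0.67, -0.531, 0.028], [0.667, -0.531, 0.045], [0.664, -0.533, 0.058], [0.661, -0.532, 0.077], [0.659, -0.532, 0.091]]
225 [[0.62, -0.523, 0.005], [0.62, -0.533, -0.001], [0.62, -0.539, 0.005], [0.617, -0.537, 0.027], [0.614, -0.535, 0.048], [0.612, -0.536, 0.061], [0.61, -0.536, 0.077]]
245 [[0.567, -0.523, -0.003], [0.566, -0.529, 0.002], [0.567, -0.539, -0.002], [0.566, -0.543, 0.007], [0.564, -0.542, 0.027], [0.562, -0.541, 0.045], [0.561, -0.541, 0.062]]
265 [[0.513, -0.518, 0.004], [0.513, -0.525, 0.006], [0.513, -0.537, -0.003], [0.513, -0.541, 0.005], [0.513, -0.547, 0.01], [0.512, -0.548, 0.024], [0.511, -0.545, 0.047]]
280 [[0.473, -0.52, -0.005], [0.473, -0.526, -0.001], [0.473, -0.532, 0.003], [0.473, -0.542, -0.0], [0.473, -0.552, -0.005], [0.473, -0.551, 0.014], [0.473, -0.55, 0.033]]
```

```bash
python3 -m creep '[{"translation":[0.05,-0.0005,-0.0015],"delta_rot":[0,-0.3,-0.2]},{"translation":[0.1,-0.0005,-0.0015],"delta_rot":[0,-0.3,-0.2]},{"translation":[0.14,-0.0005,-0.0015],"delta_rot":[0,-0.3,-0.2]},{"translation":[0.155,-0.0005,-0.0015],"delta_rot":[0,-0.3,-0.2]},{"translation":[0.155,-0.0005,-0.0015],"delta_rot":[0,-0.3,-0.2]}]' 0.85;python3 go.py table .461 -.4355 .010 20
```

```text
clock: 22.5
tool_pos: [0.4615, -0.4331, 0.0095]
ee_rot: [-0.123, 0.697, 0.126, 0.695]
force: [-0.9, -0.5, 1.1]
width: 0.849
t 22.5 tcp [ 0.4615 -0.4331  0.0095] F [-0.9 -0.5  1.1] w 0.849 j [-0.94  0.75  1.32 -0.    1.08 -1.29]
trans [-0.0005 -0.0021 -0.0013] rot [ 0.29 -0.17 -0.31] dist 0.003 0.5
```

```bash
python3 -m creep '[{"translation":[0.0005,-0.0015,-0.001],"delta_rot":[0,0,0]},{"translation":[0.0005,-0.0015,-0.001],"delta_rot":[0,0,0]},{"translation":[0.0005,-0.0015,-0.001],"delta_rot":[0,0,0]},{"translation":[0.0005,-0.0015,-0.001],"delta_rot":[0,0,0]},{"translation":[0.0005,-0.0015,-0.001],"delta_rot":[0,0,0]}]' 0;python3 go.py table .461 -.4355 .010 20; python3 -m creep '[{"translation":[-0.05,0,0],"delta_rot":[0,0,0]},{"translation":[-0.1,0,0],"delta_rot":[0,0,0]},{"translation":[-0.15,0,0],"delta_rot":[0,0,0]},{"translation":[-0.18,0,0],"delta_rot":[0,0,0]}]' 0;python3 go.py deck -.006 .092 .11 0
```

```text
clock: 23.0
tool_pos: [0.4623, -0.4382, 0.0135]
ee_rot: [-0.125, 0.696, 0.123, 0.696]
force: [0.2, 1.6, 6.6]
width: 0.58
t 23.0 tcp [ 0.4623 -0.4382  0.0135] F [0.2 1.6 6.6] w 0.58 j [-0.94  0.74  1.31 -0.    1.08 -1.3 ]
trans [ 0.0034  0.003  -0.0003] rot [ 0.21 -0.01  0.21] dist 0.005 0.3
clock: 23.4
tool_pos: [0.4622, -0.438, 0.1967]
ee_rot: [-0.126, 0.696, 0.122, 0.697]
force: [0.7, -0.0, -1.0]
width: 0.574
t 23.4 tcp [ 0.4622 -0.438   0.1967] F [ 0.7 -0.  -1. ] w 0.574 j [-0.94  0.56  1.1  -0.    1.48 -1.3 ]
deck coords [ 0.0022 -0.5215  0.1421] target [0.54   0.1707 0.1678]
trans [0.0253 0.5446 0.2832] rot [28.79 14.79  4.16] dist 0.614 32.6
```

```bash
python3 -m creep '[{"translation":[0.0,0.545,0.283],"delta_rot":[28.8,14.8,4.2]},{"translation":[0.0,0.545,0.283],"delta_rot":[28.8,14.8,4.2]},{"translation":[0.0,0.545,0.283],"delta_rot":[28.8,14.8,4.2]},{"translation":[0.0,0.545,0.283],"delta_rot":[28.8,14.8,4.2]},{"translation":[0.0,0.545,0.283],"delta_rot":[28.8,14.8,4.2]}]' 0;python3 go.py deck -.006 .092 .12 0
```

```text
clock: 23.9
tool_pos: [0.4937, -0.1877, 0.1912]
ee_rot: [0.063, 0.793, -0.046, 0.605]
force: [0.6, -0.2, -1.3]
width: 0.576
t 23.9 tcp [ 0.4937 -0.1877  0.1912] F [ 0.6 -0.2 -1.3] w 0.576 j [-0.54  0.5   1.25 -0.1   1.65 -0.38]
deck coords [-0.0033 -0.2693  0.1349] target [0.5425 0.1704 0.1775]
trans [ 0.0166  0.3613 -0.0034] rot [-0.12 -0.34 -0.27] dist 0.362 0.4
```

```bash
python3 -m creep '[{"translation":[0.0,0.361,-0.003],"delta_rot":[0,-0.2,-0.1]},{"translation":[0.0,0.361,-0.003],"delta_rot":[0,-0.2,-0.1]},{"translation":[0.0,0.361,-0.003],"delta_rot":[0,-0.2,-0.1]},{"translation":[0.0,0.361,-0.003],"delta_rot":[0,-0.2,-0.1]},{"translation":[0.0,0.361,-0.003],"delta_rot":[0,-0.2,-0.1]}]' 0;python3 go.py deck -.006 .092 .09 0
```

```text
clock: 24.4
tool_pos: [0.5295, 0.0598, 0.1936]
ee_rot: [0.062, 0.791, -0.046, 0.607]
force: [1.3, 0.4, -1.8]
width: 0.576
t 24.4 tcp [0.5295 0.0598 0.1936] F [ 1.3  0.4 -1.8] w 0.576 j [-0.12  0.5   1.24  0.01  1.67  0.04]
deck coords [-0.0063 -0.0193  0.1366] target [0.5349 0.1715 0.1485]
trans [0.047  0.1112 0.0004] rot [ 0.05 -0.01 -0.16] dist 0.121 0.2
```

```bash
python3 -m creep '[{"translation":[0.0,0.05,0],"delta_rot":[0,0,0]},{"translation":[0.02,0.1,0],"delta_rot":[0,0,0]},{"translation":[0.045,0.111,0],"delta_rot":[0,0,0]},{"translation":[0.08,0.111,0],"delta_rot":[0,0,0]},{"translation":[0.08,0.111,0],"delta_rot":[0,0,0]}]' 0;python3 go.py deck -.006 .092 .018 0
```

```text
clock: 24.9
tool_pos: [0.5233, 0.1713, 0.1132]
ee_rot: [0.061, 0.794, -0.046, 0.604]
force: [0.4, -1.0, -0.9]
width: 0.577
t 24.9 tcp [0.5233 0.1713 0.1132] F [ 0.4 -1.  -0.9] w 0.577 j [0.07 0.6  1.3  0.06 1.5  0.21]
deck coords [-0.0079  0.09    0.053 ] target [0.5165 0.1744 0.0789]
trans [0.035  0.002  0.0022] rot [ 0.1  -0.5  -0.03] dist 0.035 0.5
```

```bash
python3 -m creep '[{"translation":[0.02,0.002,0.002],"delta_rot":[0,-0.2,0]},{"translation":[0.03,0.002,0.002],"delta_rot":[0,-0.2,0]},{"translation":[0.033,0.002,0.002],"delta_rot":[0,-0.2,0]},{"translation":[0.033,0.002,0.002],"delta_rot":[0,-0.2,0]}]' 0;python3 go.py deck -.006 .092 .013 0
```

```text
clock: 25.3
tool_pos: [0.5203, 0.1736, 0.0845]
ee_rot: [0.062, 0.79, -0.046, 0.608]
force: [-0.6, 0.9, -1.6]
width: 0.57
t 25.3 tcp [0.5203 0.1736 0.0845] F [-0.6  0.9 -1.6] w 0.57 j [0.08 0.62 1.35 0.06 1.42 0.21]
deck coords [-0.0036  0.0918  0.0244] target [0.5152 0.1746 0.0741]
trans [ 0.0114  0.0002 -0.0024] rot [ 0.02  0.18 -0.18] dist 0.012 0.3
```

```bash
python3 -m creep '[{"translation":[0.004,0,-0.001],"delta_rot":[0,0,0]},{"translation":[0.007,0,-0.001],"delta_rot":[0,0,0]},{"translation":[0.009,0,-0.001],"delta_rot":[0,0,0]},{"translation":[0.01,0,-0.001],"delta_rot":[0,0,0]},{"translation":[0.011,0,-0.001],"delta_rot":[0,0,0]}]' 0;python3 go.py deck -.006 .092 .013 0
```

```text
clock: 25.8
tool_pos: [0.5163, 0.1745, 0.0735]
ee_rot: [0.062, 0.79, -0.046, 0.608]
force: [0.5, 1.6, 9.6]
width: 0.572
t 25.8 tcp [0.5163 0.1745 0.0735] F [0.5 1.6 9.6] w 0.572 j [0.08 0.63 1.37 0.06 1.39 0.21]
deck coords [-0.0048  0.0921  0.0127] target [0.5152 0.1746 0.0741]
trans [-0.0003 -0.0001 -0.0012] rot [ 0.05  0.17 -0.17] dist 0.001 0.2
```

```bash
python3 -m creep '[{"translation":[-0.001,0,0],"delta_rot":[0,0,0]},{"translation":[-0.001,0,0],"delta_rot":[0,0,0]},{"translation":[-0.001,0,0],"delta_rot":[0,0,0]}]' 0.72;python3 -m creep '[{"translation":[-0.03,0,0],"delta_rot":[0,0,0]},{"translation":[-0.08,0,0],"delta_rot":[0,0,0]},{"translation":[-0.13,0,0],"delta_rot":[0,0,0]},{"translation":[-0.15,0,0],"delta_rot":[0,0,0]},{"translation":[-0.15,0,0],"delta_rot":[0,0,0]}]' 0.9;
python3 -c "
from h import *
im,d=arm.grab_frame('wrist');cv2.imwrite('pics/w11.png',im); np.save('pics/w11.npy',d); np.save('pics/w11c.npy',np.array([*cam('wrist')],dtype=object),allow_pickle=True)
P=cloud(d,cam('wrist')); np.save('pics/w11P.npy',P)
im,d=arm.grab_frame('side');cv2.imwrite('pics/s11.png',im[100:400,180:480].repeat(2,0).repeat(2,1))"; python3 topm.py
```

```text
clock: 26.1
tool_pos: [0.5166, 0.1744, 0.0746]
ee_rot: [0.062, 0.79, -0.046, 0.608]
force: [-0.2, -0.3, -0.1]
width: 0.723
clock: 26.6
tool_pos: [0.5558, 0.168, 0.2224]
ee_rot: [0.062, 0.788, -0.045, 0.611]
force: [1.0, -0.2, -0.7]
width: 0.897Traceback (most recent call last):
  File "<string>", line 3, in <module>
    im,d=arm.grab_frame('wrist');cv2.imwrite('pics/w11.png',im); np.save('pics/w11.npy',d); np.save('pics/w11c.npy',np.array([*cam('wrist')],dtype=object),allow_pickle=True)
                                                                                                                    ~~~~~~~~^^^^^^^^^^^^^^^^^^^^^^^^^^^^^^
ValueError: could not broadcast input array from shape (3,3) into shape (3,)
```

View pics/w11.png

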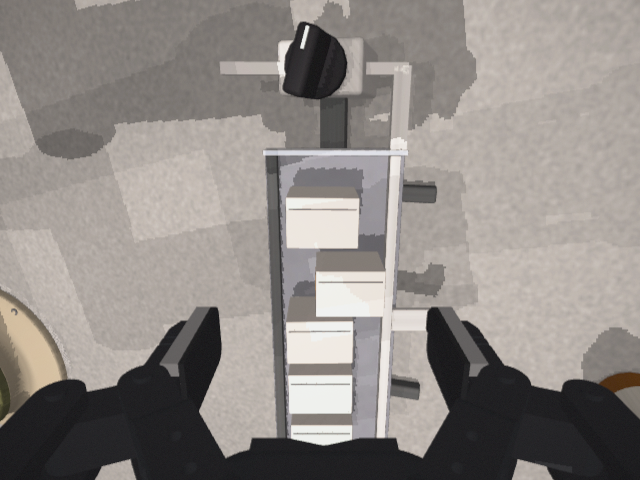

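```bash
python3 -c "
from h import *; from go import O,RD
im,d=arm.grab_frame('wrist'); P=cloud(d,cam('wrist')); np.save('pics/w11P.npy',P);cv2.imwrite('pics/w12.png',im)
Q=RD.inv().apply((P-O).reshape(-1,3)).reshape(480,640,3)
m=((Q[...,2]>.036)&(Q[...,2]<.056)&(im.min(-1)>110)&(abs(Q[...,0])<.07)&(abs(Q[...,1])<.14)).astype(np.uint8)
n,l,s,ce=cv2.connectedComponentsWithStats(m)
for i in range(1,n):
    if s[i,4]>300: print(s[i,:5],cv2.minAreaRect((Q[l==i][:,:2]*1000).astype(np.float32)),Q[l==i][:,2].mean())
for v in (170,240,300): print(v,[(u,Q[v,u].round(4).tolist()) for u in range(375,405,4)])
im,d=arm.grab_frame('side');cv2.imwrite('pics/s11.png',im[100:400,180:480].repeat(2,0).repeat(2,1))"; python3 topm.py
```

```text
[ 287  195   76   55 3914] ((-5.068943023681641, 94.48222351074219), (36.69845962524414, 50.290042877197266), 89.1213607788086) 0.043445988373913176
[ 288  268  101   98 6618] ((4.060779571533203, 21.66267967224121), (72.2119140625, 76.72493743896484), 0.1623534858226776) 0.04324182617173069
[ 290  370   65   46 2842] ((-6.669126510620117, -43.917930603027344), (49.91059494018555, 37.33974075317383), 0.177826389670372) 0.043088891688147085
[ 293  420   62   25 1275] ((-5.572893142700195, -81.50778198242188), (18.094680786132812, 49.55076599121094), 89.79198455810547) 0.04235207138390347
170 [(375, [0.0331, 0.1247, 0.0005]), (379, [0.0363, 0.1245, -0.0007]), (383, [0.0391, 0.1247, 0.0006]), (387, [0.0423, 0.1246, -0.0002]), (391, [0.0444, 0.1253, 0.005]), (395, [0.0461, 0.1263, 0.0122]), (399, [0.049, 0.1263, 0.0123]), (403, [0.0521, 0.1262, 0.0111])]
240 [(375, [0.0355, 0.0688, -0.0016]), (379, [0.0385, 0.0693, -0.0001]), (383, [0.0417, 0.0693, -0.0]), (387, [0.0446, 0.0698, 0.0016]), (391, [0.0459, 0.0731, 0.012]), (395, [0.049, 0.0731, 0.012]), (399, [0.0521, 0.073, 0.0117]), (403, [0.0667, 0.0551, -0.0443])]
300 [(375, [0.0311, 0.0384, 0.044]), (379, [0.034, 0.0383, 0.0437]), (383, [0.037, 0.0378, 0.0428]), (387, [0.0397, 0.0384, 0.044]), (391, [0.0485, 0.0226, 0.0119]), (395, [0.0518, 0.0224, 0.0114]), (399, [0.066, -0.0038, -0.042]), (403, [0.0701, -0.0045, -0.0435])]
```

View pics/s11.png

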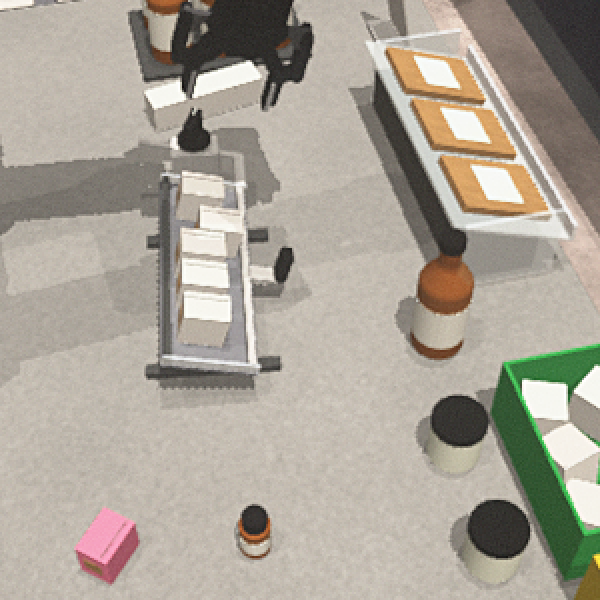

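```bash
python3 go.py deck .0905 0 .13 90; python3 - <<'E'
from h import *; from go import O,RD
P=np.load("pics/w11P.npy"); d=np.load("pics/top0.npy"); 
im,d=arm.grab_frame('top');P=cloud(d,cam('top'))
Q=RD.inv().apply((P-O).reshape(-1,3)).reshape(480,640,3)
m=(Q[...,0]>.07)&(Q[...,0]<.13)&(abs(Q[...,1])<.025)&(im.max(-1)<60)&(P[...,2]>.02)
q=Q[m];print(len(q));
for z in np.arange(-.02,.06,.01):
    k=q[(q[:,2]>z)&(q[:,2]<z+.01)]
    if len(k): print(z.round(3),len(k),k.min(0).round(4),k.max(0).round(4))
E
```

```text
t 26.85 tcp [0.5537 0.1682 0.218 ] F [ 0.4 -0.1 -0.4] w 0.897 j [0.06 0.55 1.06 0.06 1.78 0.22]
deck coords [-0.0055  0.0916  0.1621] target [0.6231 0.0648 0.1621]
trans [ 0.0319 -0.0917  0.096 ] rot [-89.95   0.09  -0.11] dist 0.137 90.0
85
0.0 3 [ 0.0851 -0.0091  0.0066] [0.0921 0.0027 0.0088]
0.01 13 [ 0.0826 -0.0092  0.0119] [0.0917 0.0103 0.0194]
0.02 13 [ 0.0836 -0.0091  0.0212] [0.0935 0.0099 0.0294]
0.03 11 [ 0.0829 -0.0091  0.0306] [0.0932 0.0099 0.0387]
0.04 45 [ 0.0827 -0.0093  0.0406] [0.0984 0.0105 0.0484]
```

```bash
python3 -m creep '[{"translation":[0.0,-0.092,0.096],"delta_rot":[-90,0,0]},{"translation":[0.0,-0.092,0.096],"delta_rot":[-90,0,0]},{"translation":[0.0,-0.092,0.096],"delta_rot":[-90,0,0]},{"translation":[0.02,-0.092,0.096],"delta_rot":[-90,0,0]},{"translation":[0.02,-0.092,0.096],"delta_rot":[-90,0,0]}]' 0.6;python3 go.py deck .0905 0 .1 90
```

```text
clock: 27.4
tool_pos: [0.6259, 0.0631, 0.1715]
ee_rot: [-0.166, 0.753, 0.25, 0.586]
force: [-0.1, 0.5, -0.0]
width: 0.599
t 27.4 tcp [0.6259 0.0631 0.1715] F [-0.1  0.5 -0. ] w 0.599 j [-0.1   0.69  0.95  0.02  1.77 -0.7 ]
deck coords [ 0.091  -0.0013  0.1398] target [0.6155 0.066  0.1332]
trans [0.0398 0.001  0.0006] rot [-46.72   0.06  -0.28] dist 0.04 46.7
```

```bash
python3 -m creep '[{"translation":[0.01,0.001,0],"delta_rot":[-46.7,0,0]},{"translation":[0.02,0.001,0],"delta_rot":[-46.7,0,0]},{"translation":[0.03,0.001,0],"delta_rot":[-46.7,0,0]},{"translation":[0.03,0.001,0],"delta_rot":[-46.7,0,0]},{"translation":[0.03,0.001,0],"delta_rot":[-46.7,0,0]}]' 0.6;python3 -m creep '[{"translation":[0,0,0],"delta_rot":[-4,0,0]},{"translation":[0,0,0],"delta_rot":[-4,0,0]}]' 0.6; python3 go.py deck .0905 0 .01 90
python3 -c "
from h import *; from go import O,RD
im,d=arm.grab_frame('wrist'); P=cloud(d,cam('wrist'));cv2.imwrite('pics/w13.png',im)
Q=RD.inv().apply((P-O).reshape(-1,3)).reshape(480,640,3)
m=(Q[...,0]>.07)&(Q[...,0]<.12)&(abs(Q[...,1])<.025)&(im.max(-1)<80)&(abs(Q[...,2]-.044)<.006)
q=Q[m];print(len(q),q.min(0),q.max(0),np.median(q,0))"
```

```text
clock: 27.9
tool_pos: [0.6183, 0.0661, 0.1452]
ee_rot: [-0.37, 0.608, 0.508, 0.485]
force: [-0.3, -0.4, -0.8]
width: 0.6
clock: 28.1
tool_pos: [0.6185, 0.0661, 0.1457]
ee_rot: [-0.386, 0.591, 0.527, 0.473]
force: [1.7, -0.6, -0.5]
width: 0.605
t 28.1 tcp [0.6185 0.0661 0.1457] F [ 1.7 -0.6 -0.5] w 0.605 j [-0.09  0.69  1.02  0.02  1.7  -1.51]
deck coords [0.0901 0.0006 0.1128] target [0.5924 0.0695 0.0462]
trans [ 0.1028 -0.0003 -0.0009] rot [0.02 0.15 0.07] dist 0.103 0.2
889 [ 0.08213947 -0.00987307  0.0380579 ] [0.09633185 0.0093363  0.04646482] [ 0.08815803 -0.00030803  0.04434998]
```

View pics/w13.png

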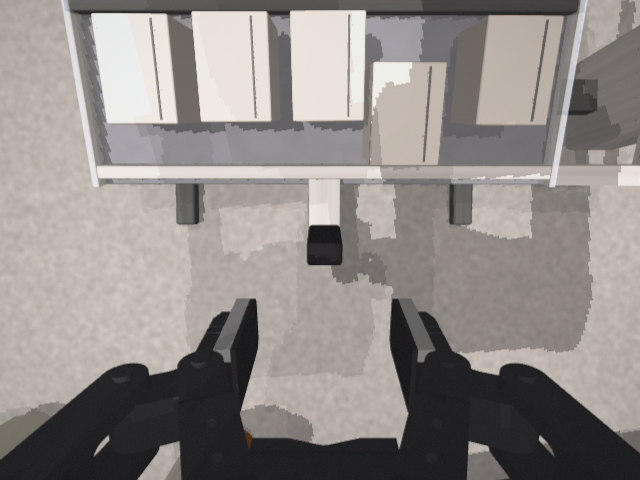

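```bash
python3 -m creep '[{"translation":[0.05,0,-0.001],"delta_rot":[0,0,0]},{"translation":[0.08,0,-0.001],"delta_rot":[0,0,0]},{"translation":[0.099,0,-0.001],"delta_rot":[0,0,0]},{"translation":[0.1,0,-0.001],"delta_rot":[0,0,0]}]' 0.5;python3 go.py deck .0895 0 .011 90;python3 -m creep '[{"translation":[0,0,0],"delta_rot":[0,0,0]},{"translation":[0,0,0],"delta_rot":[0,0,0]},{"translation":[0,0,0],"delta_rot":[0,0,0]},{"translation":[0,0,0],"delta_rot":[0,0,0]},{"translation":[0,0,0],"delta_rot":[0,0,0]}]' 0;python3 go.py deck .0895 0 .011 90
```

```text
clock: 28.55
tool_pos: [0.5916, 0.0695, 0.0473]
ee_rot: [-0.384, 0.593, 0.527, 0.473]
force: [1.3, -0.0, 0.8]
width: 0.496
t 28.55 tcp [0.5916 0.0695 0.0473] F [ 1.3 -0.   0.8] w 0.496 j [-0.09  0.75  1.21  0.02  1.45 -1.51]
deck coords [ 0.0894 -0.0002  0.0108] target [0.5917 0.0696 0.0475]
trans [-0.0002 -0.0001  0.0002] rot [-0.11  0.14 -0.17] dist 0.0 0.2
clock: 29.05
tool_pos: [0.5945, 0.0704, 0.051]
ee_rot: [-0.387, 0.59, 0.526, 0.475]
force: [1.3, 6.2, -1.6]
width: 0.224
t 29.05 tcp [0.5945 0.0704 0.051 ] F [ 1.3  6.2 -1.6] w 0.224 j [-0.09  0.74  1.21  0.02  1.45 -1.51]
deck coords [0.0911 0.0011 0.0151] target [0.5917 0.0696 0.0475]
trans [ 0.0041  0.0016 -0.0012] rot [0.01 0.27 0.33] dist 0.005 0.4
```

```bash
python3 -m creep '[{"translation":[0,0.004,0],"delta_rot":[0,0,0]},{"translation":[0,0.008,0],"delta_rot":[0,0,0]},{"translation":[0,0.012,0],"delta_rot":[0,0,0]},{"translation":[0,0.016,0],"delta_rot":[0,0,0]},{"translation":[0,0.020,0],"delta_rot":[0,0,0]}]' 0;python3 go.py deck .0895 0 .011 90;python3 -m creep '[{"translation":[0,0.003,0],"delta_rot":[0,0,0]},{"translation":[0,0.006,0],"delta_rot":[0,0,0]},{"translation":[0,0.006,0],"delta_rot":[0,0,0]}]' 0;python3 go.py deck .0895 0 .011 90
python3 -c "
from h import *
im,d=arm.grab_frame('wrist');cv2.imwrite('pics/w14.png',im)"
```

```text
clock: 29.55
tool_pos: [0.5759, 0.0732, 0.056]
ee_rot: [-0.387, 0.59, 0.525, 0.476]
force: [5.7, 5.8, -3.6]
width: 0.218
t 29.55 tcp [0.5759 0.0732 0.056 ] F [ 5.7  5.8 -3.6] w 0.218 j [-0.09  0.71  1.27  0.02  1.42 -1.51]
deck coords [0.0717 0.0011 0.0151] target [0.5917 0.0696 0.0475]
trans [ 0.0042 -0.0178 -0.0011] rot [0.   0.28 0.43] dist 0.018 0.5
clock: 29.85
tool_pos: [0.57, 0.0742, 0.0577]
ee_rot: [-0.387, 0.59, 0.526, 0.476]
force: [3.4, 6.7, -2.3]
width: 0.221
t 29.85 tcp [0.57   0.0742 0.0577] F [ 3.4  6.7 -2.3] w 0.221 j [-0.09  0.7   1.28  0.02  1.41 -1.51]
deck coords [0.0654 0.0011 0.0151] target [0.5917 0.0696 0.0475]
trans [ 0.0043 -0.024  -0.0012] rot [0.01 0.28 0.41] dist 0.024 0.5
```

View pics/w14.png

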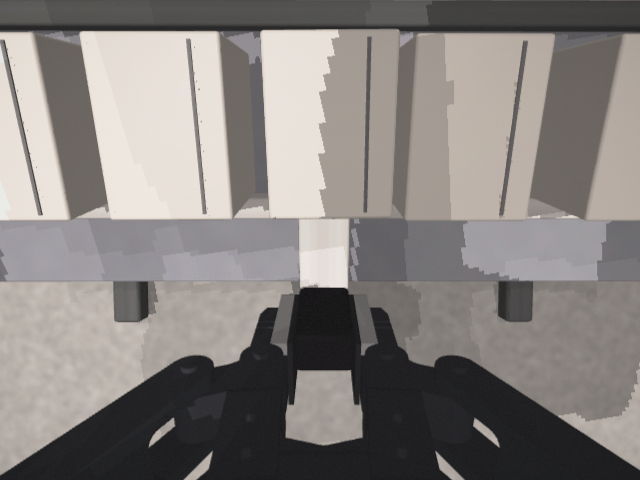

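```bash
for i in 1 2; do python3 -m creep '[{"translation":[0,0.001,0],"delta_rot":[0,0,0]},{"translation":[0,0.001,0],"delta_rot":[0,0,0]}]' 0|grep -E 'pos|force'; done;python3 go.py deck .0895 0 .011 90
```

```text
tool_pos: [0.5695, 0.0742, 0.0578]
force: [5.9, 6.4, -3.7]
tool_pos: [0.5689, 0.0743, 0.058]
force: [6.7, 6.9, -4.8]
t 30.3 tcp [0.5689 0.0743 0.058 ] F [ 6.7  6.9 -4.8] w 0.219 j [-0.09  0.7   1.29  0.02  1.41 -1.51]
deck coords [0.0643 0.0011 0.0151] target [0.5917 0.0696 0.0475]
trans [ 0.0043 -0.0252 -0.0012] rot [0.   0.29 0.5 ] dist 0.026 0.6
```

```bash
for i in 1 2 3; do python3 -m creep '[{"translation":[0,0.001,0],"delta_rot":[0,0,0]},{"translation":[0,0.001,0],"delta_rot":[0,0,0]}]' 0|grep -E 'pos|force'; done;python3 go.py deck .0895 0 .011 90
```

```text
tool_pos: [0.568, 0.0745, 0.0582]
force: [7.5, 6.4, -5.6]
tool_pos: [0.5671, 0.0746, 0.0584]
force: [7.0, 6.4, -5.4]
tool_pos: [0.5661, 0.0748, 0.0587]
force: [7.8, 7.5, -5.7]
t 30.9 tcp [0.5661 0.0748 0.0587] F [ 7.8  7.5 -5.7] w 0.221 j [-0.09  0.69  1.3   0.02  1.41 -1.51]
deck coords [0.0614 0.0011 0.0151] target [0.5917 0.0696 0.0475]
trans [ 0.0044 -0.0281 -0.0012] rot [-0.    0.29  0.52] dist 0.028 0.6
```

```bash
for i in 1 2 3; do python3 -m creep '[{"translation":[0,0.0005,0],"delta_rot":[0,0,0]},{"translation":[0,0.0005,0],"delta_rot":[0,0,0]}]' 0|grep -E 'pos|force'; done;python3 go.py deck .0895 0 .011 90
```

```text
tool_pos: [0.5657, 0.0748, 0.0588]
force: [7.8, 5.7, -5.4]
tool_pos: [0.5653, 0.0749, 0.0589]
force: [7.9, 7.2, -4.5]
tool_pos: [0.5648, 0.075, 0.0591]
force: [8.4, 7.4, -6.6]
t 31.5 tcp [0.5648 0.075  0.0591] F [ 8.4  7.4 -6.6] w 0.221 j [-0.09  0.69  1.3   0.02  1.41 -1.51]
deck coords [0.0599 0.0012 0.0151] target [0.5917 0.0696 0.0475]
trans [ 0.0044 -0.0295 -0.0012] rot [-0.    0.29  0.52] dist 0.03 0.6
```

```bash
for i in 1 2 3; do python3 -m creep '[{"translation":[0,0.0005,0],"delta_rot":[0,0,0]},{"translation":[0,0.0005,0],"delta_rot":[0,0,0]}]' 0|grep -E 'pos|force'; done;python3 go.py deck .0895 0 .011 90
python3 -c "
from h import *
im,d=arm.grab_frame('wrist');cv2.imwrite('pics/w15.png',im)"
```

```text
tool_pos: [0.5643, 0.0751, 0.0592]
force: [8.6, 6.5, -7.1]
tool_pos: [0.5638, 0.0751, 0.0593]
force: [7.9, 6.4, -6.0]
tool_pos: [0.5633, 0.0752, 0.0594]
force: [7.4, 7.4, -5.0]
t 32.1 tcp [0.5633 0.0752 0.0594] F [ 7.4  7.4 -5. ] w 0.224 j [-0.09  0.69  1.3   0.02  1.4  -1.51]
deck coords [0.0585 0.0012 0.0151] target [0.5917 0.0696 0.0475]
trans [ 0.0044 -0.031  -0.0012] rot [-0.    0.29  0.52] dist 0.031 0.6
```

View pics/w15.png

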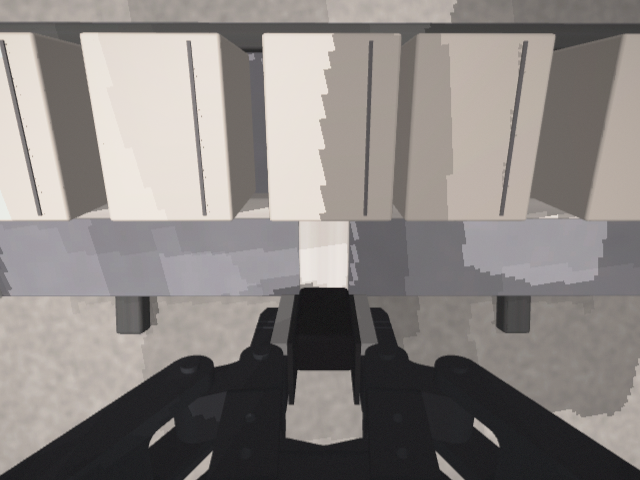

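```bash
for i in 1 2 3 4; do python3 -m creep '[{"translation":[0,0.0005,0],"delta_rot":[0,0,0]},{"translation":[0,0.0005,0],"delta_rot":[0,0,0]}]' 0|grep -E 'pos|force'; done;python3 go.py deck .0895 0 .011 90
```

```text
tool_pos: [0.5631, 0.0753, 0.0595]
force: [9.1, 6.5, -7.2]
tool_pos: [0.5631, 0.0752, 0.0595]
force: [11.3, 6.9, -7.9]
tool_pos: [0.5631, 0.0752, 0.0595]
force: [13.7, 5.7, -10.6]
tool_pos: [0.5631, 0.0752, 0.0595]
force: [15.7, 6.9, -12.3]
t 32.95 tcp [0.5631 0.0752 0.0595] F [ 15.7   6.9 -12.3] w 0.222 j [-0.09  0.68  1.31  0.02  1.4  -1.51]
deck coords [0.0582 0.0012 0.0151] target [0.5917 0.0696 0.0475]
trans [ 0.0045 -0.0312 -0.0012] rot [-0.02  0.32  0.77] dist 0.032 0.8
```

```bash
python3 -m creep '[{"translation":[0,-0.001,0],"delta_rot":[0,0,0]},{"translation":[0,-0.002,0],"delta_rot":[0,0,0]},{"translation":[0,-0.002,0],"delta_rot":[0,0,0]}]' 0; python3 -m creep '[{"translation":[0,0,0],"delta_rot":[0,0,0]},{"translation":[0,0,0],"delta_rot":[0,0,0]},{"translation":[0,0,0],"delta_rot":[0,0,0]}]' 0.5;python3 go.py deck .0585 0 .12 90
python3 -c "
from h import *
im,d=arm.grab_frame('wrist');cv2.imwrite('pics/w16.png',im)"
```

```text
clock: 33.25
tool_pos: [0.5631, 0.0752, 0.0595]
ee_rot: [-0.387, 0.59, 0.525, 0.476]
force: [6.4, 6.6, -5.1]
width: 0.223
clock: 33.55
tool_pos: [0.5613, 0.0741, 0.0591]
ee_rot: [-0.386, 0.591, 0.526, 0.474]
force: [-0.4, 0.8, 0.4]
width: 0.502
t 33.55 tcp [0.5613 0.0741 0.0591] F [-0.4  0.8  0.4] w 0.502 j [-0.09  0.69  1.31  0.02  1.41 -1.51]
deck coords [ 0.0567 -0.0003  0.0143] target [0.59   0.0699 0.1608]
trans [-0.1057 -0.0022  0.0006] rot [-0.03  0.16  0.22] dist 0.106 0.3
```

View pics/w16.png

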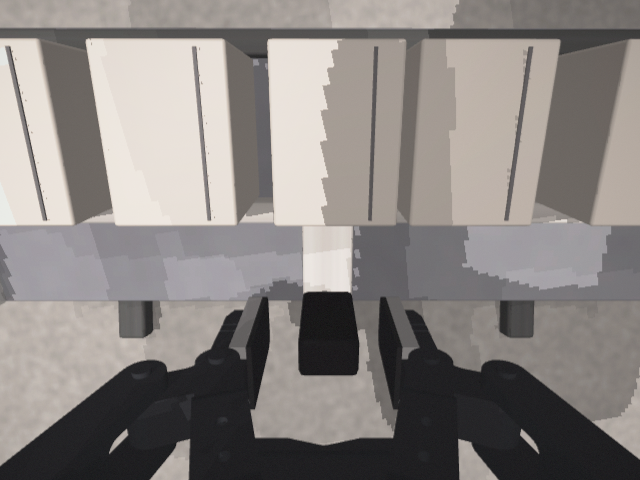

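```bash
python3 -m creep '[{"translation":[-0.04,0,0],"delta_rot":[0,0,0]},{"translation":[-0.09,0,0],"delta_rot":[0,0,0]},{"translation":[-0.14,0,0],"delta_rot":[0,0,0]},{"translation":[-0.16,0,0],"delta_rot":[0,0,0]}]' 0.6;python3 go.py table .5335 .277 .26 81
```

```text
clock: 34.0
tool_pos: [0.603, 0.0672, 0.2183]
ee_rot: [-0.388, 0.59, 0.524, 0.476]
force: [0.1, -0.2, -0.7]
width: 0.602
t 34.0 tcp [0.603  0.0672 0.2183] F [ 0.1 -0.2 -0.7] w 0.602 j [-0.09  0.61  0.96  0.02  1.82 -1.51]
trans [-0.0147  0.1081  0.1967] rot [  0.15   0.16 -14.39] dist 0.225 14.4
```

```bash
python3 -m creep '[{"translation":[-0.015,0.108,0.197],"delta_rot":[0,0,-14.4]},{"translation":[-0.015,0.108,0.197],"delta_rot":[0,0,-14.4]},{"translation":[-0.015,0.108,0.197],"delta_rot":[0,0,-14.4]},{"translation":[-0.015,0.108,0.197],"delta_rot":[0,0,-14.4]},{"translation":[-0.015,0.108,0.197],"delta_rot":[0,0,-14.4]}]' 0.6;
python3 -m creep '[{"translation":[0,0,0],"delta_rot":[0,0,0]},{"translation":[0,0,0],"delta_rot":[0,0,0]}]' 0.6;python3 go.py table .5335 .277 .26 81
python3 -c "
from h import *; from go import O,RD
im,d=arm.grab_frame('wrist');P=cloud(d,cam('wrist')); cv2.imwrite('pics/w17.png',im); np.save('pics/w17P.npy',P)
Q=RD.inv().apply((P-O).reshape(-1,3)).reshape(480,640,3)
m=((Q[...,2]>.036)&(Q[...,2]<.056)&(im.min(-1)>110)&(abs(Q[...,0])<.07)&(abs(Q[...,1])<.14)).astype(np.uint8)
n,l,s,ce=cv2.connectedComponentsWithStats(m)
for i in range(1,n):
    if s[i,4]>300: print(s[i,:5],cv2.minAreaRect((Q[l==i][:,:2]*1000).astype(np.float32)),Q[l==i][:,2].mean())
"
```

```text
clock: 34.5
tool_pos: [0.5306, 0.2807, 0.2574]
ee_rot: [-0.458, 0.537, 0.463, 0.536]
force: [0.2, -1.5, 0.2]
width: 0.6
clock: 34.7
tool_pos: [0.5322, 0.2774, 0.2558]
ee_rot: [-0.458, 0.538, 0.463, 0.536]
force: [-0.4, -0.7, -0.0]
width: 0.598
t 34.7 tcp [0.5322 0.2774 0.2558] F [-0.4 -0.7 -0. ] w 0.598 j [ 0.28  0.46  1.1   0.01  1.59 -1.14]
trans [-0.0042 -0.0013 -0.0002] rot [ 0.19  0.13 -0.44] dist 0.004 0.5
[  29  183   71   64 3046] ((-13.650561332702637, 0.7905387878417969), (37.63568878173828, 50.945369720458984), 89.40753173828125) 0.043710473043618275
[   0  184   40   63 1677] ((-13.469316482543945, -42.291358947753906), (31.063081741333008, 51.02678680419922), 89.72955322265625) 0.0438068773659138
[  84  184   67   63 3061] ((-13.448081016540527, 38.766029357910156), (41.27021408081055, 50.88390350341797), 89.44734954833984) 0.043713461247539484
[ 159  184   59   63 3012] ((-13.226276397705078, 93.38037109375), (36.38947677612305, 50.801082611083984), 89.81854248046875) 0.04378473467379469
```

View pics/w17.png

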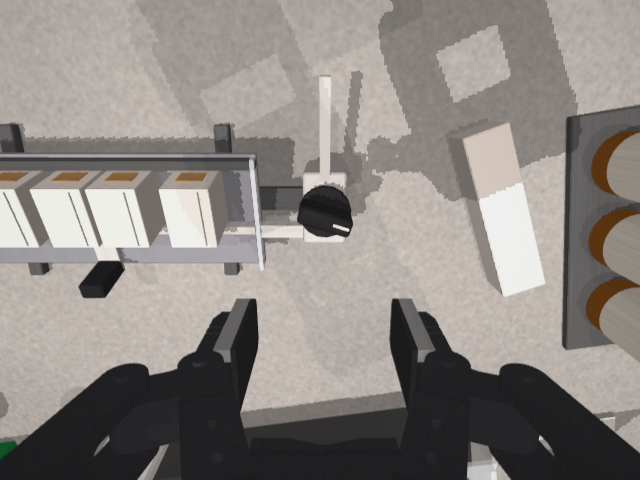

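```bash
python3 - <<'E'
from h import *
P=np.load('pics/w17P.npy'); im=cv2.imread('pics/w17.png')
r=np.hypot(P[...,0]-.531,P[...,1]-.277)<.045
dark=im.max(-1)<110
for a,b in((.078,.092),(.105,.113),(.108,.122)):
    m=r&(P[...,2]>a)&(P[...,2]<b)&(dark if a<.1 else True)
    q=(P[m][:,:2]*1000).astype(np.float32)
    print(a,b,m.sum(),np.median(P[m][:,2]) if m.sum() else '',cv2.minAreaRect(q),cv2.minEnclosingCircle(q))
w=r&(P[...,2]>.105)&(im.min(-1)>120); print("white mark",P[w].mean(0),w.sum())
cv2.imwrite('pics/w17k.png',cv2.resize(im[160:260,275:375],None,fx=6,fy=6,interpolation=cv2.INTER_CUBIC))
E
```

```text
0.078 0.092 885 0.08967447804515431 ((529.4276733398438, 275.4937744140625), (37.88051986694336, 40.88881301879883), 48.228370666503906) ((530.4595336914062, 276.43896484375), 20.718576431274414)
0.105 0.113 126 0.10920933130786939 ((524.9754638671875, 278.24481201171875), (39.6027717590332, 7.132198810577393), 73.55809020996094) ((528.395751953125, 277.2354736328125), 19.80148696899414)
0.108 0.122 1151 0.11939983487948516 ((530.826904296875, 276.6127624511719), (40.06013870239258, 14.550535202026367), 63.83510971069336) ((530.0857543945312, 276.91082763671875), 20.18160629272461)
white mark [0.52639492 0.28042015 0.25308753] 286
```

View pics/w17k.png

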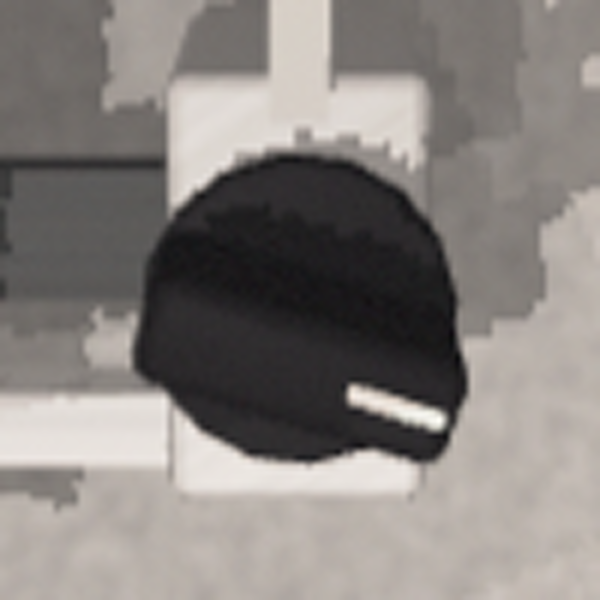

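```bash
python3 -m creep '[{"translation":[0.02,0,0],"delta_rot":[-73,0,0]},{"translation":[0.04,0,0],"delta_rot":[-73,0,0]},{"translation":[0.06,0,0],"delta_rot":[-73,0,0]},{"translation":[0.07,0,0],"delta_rot":[-73,0,0]},{"translation":[0.07,0,0],"delta_rot":[-73,0,0]}]' 0.5;python3 go.py table .5305 .2768 .16 153.8
```

```text
clock: 35.25
tool_pos: [0.5318, 0.2759, 0.1837]
ee_rot: [-0.621, 0.331, 0.629, 0.329]
force: [-1.0, 0.3, -0.1]
width: 0.501
t 35.25 tcp [0.5318 0.2759 0.1837] F [-1.   0.3 -0.1] w 0.501 j [ 0.28  0.51  1.23  0.01  1.42 -1.89]
trans [0.0237 0.0004 0.0012] rot [-29.46   0.58  -0.31] dist 0.024 29.5
```

```bash
python3 -m creep '[{"translation":[0.01,0,0.001],"delta_rot":[-29.5,0.5,-0.3]},{"translation":[0.02,0,0.001],"delta_rot":[-29.5,0.5,-0.3]},{"translation":[0.024,0,0.001],"delta_rot":[-29.5,0.5,-0.3]},{"translation":[0.024,0,0.001],"delta_rot":[-29.5,0.5,-0.3]},{"translation":[0.024,0,0.001],"delta_rot":[-29.5,0.5,-0.3]}]' 0.5;python3 go.py table .5305 .2768 .0925 153.8
python3 -c "
from h import *
im,d=arm.grab_frame('wrist');P=cloud(d,cam('wrist'));cv2.imwrite('pics/w18.png',im)
m=(np.hypot(P[...,0]-.531,P[...,1]-.277)<.03)&(P[...,2]>.113)&(P[...,2]<.125); print(m.sum(),np.median(P[m][:,2]),cv2.minAreaRect((P[m][:,:2]*1000).astype(np.float32)))"
```

```text
clock: 35.75
tool_pos: [0.5316, 0.2773, 0.1614]
ee_rot: [0.689, -0.161, -0.688, -0.163]
force: [0.6, -0.3, -0.3]
width: 0.497
t 35.75 tcp [0.5316 0.2773 0.1614] F [ 0.6 -0.3 -0.3] w 0.497 j [ 0.28  0.52  1.27  0.    1.35 -2.4 ]
trans [0.0689 0.0011 0.0008] rot [-0.27 -0.05  0.13] dist 0.069 0.3
2095 0.11993523077116912 ((530.5806274414062, 276.70416259765625), (39.439701080322266, 13.956913948059082), 63.828651428222656)
```

View pics/w18.png

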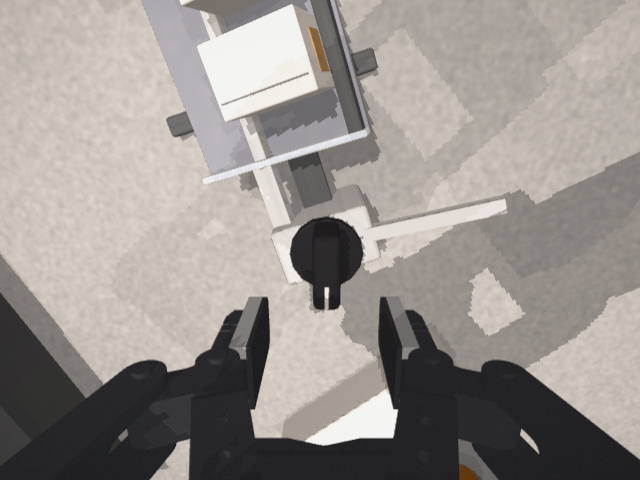

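```bash
python3 -m creep '[{"translation":[0.04,0.001,0.001],"delta_rot":[0,0,0]},{"translation":[0.06,0.001,0.001],"delta_rot":[0,0,0]},{"translation":[0.068,0.001,0.001],"delta_rot":[0,0,0]},{"translation":[0.068,0.001,0.001],"delta_rot":[0,0,0]},{"translation":[0.068,0.001,0.001],"delta_rot":[0,0,0]}]' 0.45;python3 go.py table .5305 .2767 .0925 153.8
```

```text
clock: 36.3
tool_pos: [0.5307, 0.2784, 0.0949]
ee_rot: [0.69, -0.16, -0.687, -0.163]
force: [-0.8, 0.6, -0.2]
width: 0.45
t 36.3 tcp [0.5307 0.2784 0.0949] F [-0.8  0.6 -0.2] w 0.45 j [ 0.29  0.59  1.36  0.    1.19 -2.4 ]
trans [ 0.0024  0.0016 -0.0006] rot [-0.23 -0.16  0.25] dist 0.003 0.4
```

```bash
python3 -m creep '[{"translation":[0.001,0.0015,-0.0005],"delta_rot":[0,0,0]},{"translation":[0.001,0.0015,-0.0005],"delta_rot":[0,0,0]}]' 0.45;python3 -m creep '[{"translation":[0,0,0],"delta_rot":[0,0,0]},{"translation":[0,0,0],"delta_rot":[0,0,0]},{"translation":[0,0,0],"delta_rot":[0,0,0]},{"translation":[0,0,0],"delta_rot":[0,0,0]},{"translation":[0,0,0],"delta_rot":[0,0,0]}]' 0;python3 go.py table .5305 .2767 .0925 153.8; python3 -c "
from h import *
for i in range(1): print(arm.read_state()['ft_torque'])"
```

```text
clock: 36.5
tool_pos: [0.53, 0.2768, 0.0936]
ee_rot: [0.69, -0.16, -0.687, -0.163]
force: [-0.5, 0.6, 0.6]
width: 0.455
clock: 37.0
tool_pos: [0.5299, 0.2769, 0.0933]
ee_rot: [0.689, -0.16, -0.687, -0.162]
force: [-0.8, -0.7, 5.7]
width: 0.148
t 37.0 tcp [0.5299 0.2769 0.0933] F [-0.8 -0.7  5.7] w 0.148 j [ 0.28  0.59  1.36  0.    1.19 -2.4 ]
trans [ 0.0008 -0.0001 -0.0006] rot [-0.18 -0.12  0.2 ] dist 0.001 0.3
[-0.19347063  0.10160423  0.03046159]
```

```bash
cat > k.py <<'E'
from h import *
s=arm.read_state(); z=R.from_quat(s['ee_rot']).apply([0,0,1]); print("t",round(s['clock'],2),"yaw",np.degrees(np.arctan2(z[1],z[0])).round(2),"T",s['ft_torque'].round(3),"F",s['force'].round(1),"p",s['tool_pos'].round(4),"j6",s['joint_pos'][5].round(3),"w",round(s['width'],3))
E
python3 k.py;python3 -m creep '[{"translation":[0,0,0],"delta_rot":[6,0,0]},{"translation":[0,0,0],"delta_rot":[12,0,0]},{"translation":[0,0,0],"delta_rot":[18,0,0]},{"translation":[0,0,0],"delta_rot":[24,0,0]},{"translation":[0,0,0],"delta_rot":[30,0,0]}]' 0 >/dev/null;python3 k.py;python3 -m creep '[{"translation":[0,0,0],"delta_rot":[6,0,0]},{"translation":[0,0,0],"delta_rot":[12,0,0]},{"translation":[0,0,0],"delta_rot":[18,0,0]},{"translation":[0,0,0],"delta_rot":[24,0,0]},{"translation":[0,0,0],"delta_rot":[30,0,0]}]' 0 >/dev/null;python3 k.py
```

```text
t 37.0 yaw 153.62 T [-0.193  0.102  0.03 ] F [-0.8 -0.7  5.7] p [0.5299 0.2769 0.0933] j6 -2.398 w 0.148
t 37.5 yaw 123.39 T [0.446 0.636 0.071] F [-3.   2.8  5.7] p [0.5293 0.2775 0.0933] j6 -1.871 w 0.152
t 38.0 yaw 93.4 T [1.197 0.738 0.026] F [-4.2  8.2  6.5] p [0.529  0.2783 0.0933] j6 -1.347 w 0.149
```

```bash
for i in 1 2 3 4 5 6; do python3 -m creep '[{"translation":[0,0,0],"delta_rot":[4,0,0]}]' 0 >/dev/null;python3 k.py; done
```

```text
t 38.1 yaw 89.43 T [1.157 0.732 0.075] F [-4.7  8.2  6.3] p [0.529  0.2785 0.0933] j6 -1.278 w 0.153
t 38.2 yaw 85.49 T [1.311 0.7   0.037] F [-4.2  7.5  6.4] p [0.529  0.2786 0.0933] j6 -1.209 w 0.155
t 38.3 yaw 81.49 T [1.363 0.677 0.047] F [-3.8  8.   5.6] p [0.529  0.2787 0.0933] j6 -1.139 w 0.148
t 38.4 yaw 77.49 T [1.547 0.65  0.097] F [-3.9  8.9  6. ] p [0.529  0.2788 0.0933] j6 -1.069 w 0.154
t 38.5 yaw 73.49 T [1.652 0.653 0.092] F [-3.4  9.4  5.7] p [0.5291 0.2789 0.0933] j6 -0.999 w 0.152
t 38.6 yaw 69.49 T [1.718 0.549 0.097] F [-4.3  9.1  5. ] p [0.5291 0.279  0.0933] j6 -0.93 w 0.15
```

```bash
python3 -m creep '[{"translation":[0,0.001,0.001],"delta_rot":[4,0,0]}]' 0 >/dev/null;python3 k.py; for i in 1 2 3 4 5 6; do python3 -m creep '[{"translation":[0,0,0],"delta_rot":[4,0,0]}]' 0 >/dev/null;python3 k.py; done
```

```text
t 38.7 yaw 65.49 T [0.233 0.018 0.089] F [0.2 1.1 4.3] p [0.529  0.2794 0.0933] j6 -0.857 w 0.148
t 38.8 yaw 61.49 T [0.889 0.123 0.004] F [-0.2  5.8  5.4] p [0.5291 0.2795 0.0933] j6 -0.788 w 0.15
t 38.9 yaw 57.48 T [1.04  0.137 0.033] F [-0.7  5.8  5.3] p [0.5292 0.2795 0.0933] j6 -0.718 w 0.152
t 39.0 yaw 53.48 T [1.105 0.044 0.019] F [0.1 6.2 4.1] p [0.5293 0.2796 0.0933] j6 -0.648 w 0.154
t 39.1 yaw 49.48 T [1.219 0.005 0.054] F [0.2 7.2 3.6] p [0.5293 0.2797 0.0933] j6 -0.578 w 0.15
t 39.2 yaw 45.48 T [ 1.263 -0.031  0.038] F [0.4 7.5 4.5] p [0.5294 0.2798 0.0933] j6 -0.508 w 0.148
t 39.3 yaw 41.48 T [ 1.387 -0.14   0.019] F [1.7 6.7 3.3] p [0.5295 0.2799 0.0933] j6 -0.439 w 0.152
```

```bash
python3 -m creep '[{"translation":[0,0.0007,0.0006],"delta_rot":[3,0,0]}]' 0 >/dev/null;python3 k.py; for i in 1 2 3 4 5 6; do python3 -m creep '[{"translation":[0,0,0],"delta_rot":[3,0,0]}]' 0 >/dev/null;python3 k.py; done
```

```text
t 39.4 yaw 38.49 T [ 0.267 -0.156  0.066] F [1.4 2.2 3.5] p [0.5296 0.2801 0.0933] j6 -0.385 w 0.151
t 39.5 yaw 35.52 T [ 0.705 -0.228 -0.002] F [1.4 4.4 3.4] p [0.5296 0.2802 0.0933] j6 -0.333 w 0.151
t 39.6 yaw 32.51 T [ 0.765 -0.306  0.01 ] F [1.4 4.5 3.4] p [0.5297 0.2802 0.0934] j6 -0.281 w 0.152
t 39.7 yaw 29.52 T [ 0.796 -0.339  0.168] F [2.8 4.5 3. ] p [0.5298 0.2802 0.0933] j6 -0.228 w 0.147
t 39.8 yaw 26.54 T [ 0.851 -0.398  0.347] F [2.2 5.8 2.4] p [0.5299 0.2803 0.0934] j6 -0.176 w 0.154
t 39.9 yaw 23.55 T [ 0.904 -0.456  0.375] F [3.4 5.5 3.1] p [0.53   0.2803 0.0934] j6 -0.124 w 0.155
t 40.0 yaw 20.55 T [ 0.83  -0.529  0.362] F [3.5 5.5 1.8] p [0.5301 0.2803 0.0934] j6 -0.072 w 0.152
```

```bash
python3 -m creep '[{"translation":[0,0,0],"delta_rot":[5,0,0]},{"translation":[0,0,0],"delta_rot":[10,0,0]},{"translation":[0,0,0],"delta_rot":[15,0,0]},{"translation":[0,0,0],"delta_rot":[20,0,0]},{"translation":[0,0,0],"delta_rot":[25,0,0]}]' 0 >/dev/null;python3 k.py;python3 -m creep '[{"translation":[0,0,0],"delta_rot":[4,0,0]},{"translation":[0,0,0],"delta_rot":[8,0,0]},{"translation":[0,0,0],"delta_rot":[12,0,0]},{"translation":[0,0,0],"delta_rot":[12,0,0]}]' 0 >/dev/null;python3 k.py
```

```text
t 40.5 yaw -4.54 T [ 1.009 -1.038  0.359] F [ 6.6  5.2 -0.4] p [0.5308 0.2804 0.0934] j6 0.366 w 0.153
t 40.9 yaw -16.45 T [ 0.921 -1.268  0.36 ] F [ 7.5  5.5 -0.7] p [0.5312 0.2804 0.0934] j6 0.574 w 0.156
```

```bash
python3 -m creep '[{"translation":[0,0,0],"delta_rot":[2.1,0,0]},{"translation":[0,0,0],"delta_rot":[2.1,0,0]},{"translation":[0,0,0],"delta_rot":[2.1,0,0]}]' 0 >/dev/null;python3 k.py
```

```text
t 41.2 yaw -18.45 T [ 0.922 -1.297  0.369] F [ 8.8  5.9 -0.3] p [0.5312 0.2803 0.0934] j6 0.609 w 0.15
```

```bash
python3 -m creep '[{"translation":[0,0,0],"delta_rot":[0,0,0]},{"translation":[0,0,0],"delta_rot":[0,0,0]},{"translation":[0,0,0],"delta_rot":[0,0,0]}]' 0.45 >/dev/null;python3 k.py;python3 -m creep '[{"translation":[-0.02,0,0],"delta_rot":[0,0,0]},{"translation":[-0.06,0,0],"delta_rot":[0,0,0]},{"translation":[-0.11,0,0],"delta_rot":[0,0,0]},{"translation":[-0.14,0,0],"delta_rot":[0,0,0]},{"translation":[-0.14,0,0],"delta_rot":[0,0,0]}]' 0.45 >/dev/null;python3 k.py
python3 -c "
from h import *; from go import O,RD
im,d=arm.grab_frame('wrist');P=cloud(d,cam('wrist'));cv2.imwrite('pics/w19.png',im)
m=(np.hypot(P[...,0]-.531,P[...,1]-.277)<.03)&(P[...,2]>.113)&(P[...,2]<.125); print(m.sum(),np.median(P[m][:,2]),cv2.minAreaRect((P[m][:,:2]*1000).astype(np.float32)))
Q=RD.inv().apply((P-O).reshape(-1,3)).reshape(480,640,3)
m=((Q[...,2]>.036)&(Q[...,2]<.056)&(im.min(-1)>110)&(abs(Q[...,0])<.07)&(abs(Q[...,1])<.14)).astype(np.uint8)
n,l,s,ce=cv2.connectedComponentsWithStats(m)
for i in range(1,n):
    if s[i,4]>300: print(s[i,:5],cv2.minAreaRect((Q[l==i][:,:2]*1000).astype(np.float32)),Q[l==i][:,2].mean())
im,d=arm.grab_frame('side');cv2.imwrite('pics/s19.png',im[130:330,200:400].repeat(3,0).repeat(3,1))
"
```

```text
t 41.5 yaw -18.48 T [-0.015  0.039  0.024] F [0.6 0.4 0.1] p [0.5287 0.279  0.0925] j6 0.609 w 0.451
t 42.0 yaw -18.48 T [ 0.032  0.018 -0.007] F [-0.5  0.3 -0.2] p [0.5299 0.2792 0.2375] j6 0.609 w 0.451
1142 0.11672133478621698 ((529.5620727539062, 277.0954284667969), (40.4078254699707, 13.965189933776855), 76.59220886230469)
[ 312  319   64   59 2589] ((-13.869240760803223, 93.96073913574219), (38.03195571899414, 49.7635498046875), 89.91168975830078) 0.04097792233227909
[ 323  375   67   68 3236] ((-13.89548397064209, 30.26673126220703), (59.62265396118164, 50.55233383178711), 88.92106628417969) 0.04093331276632608
```

View pics/w19.png

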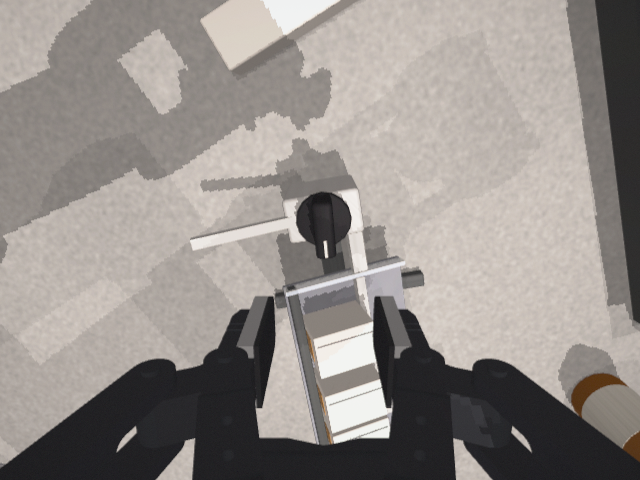

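View pics/s19.png

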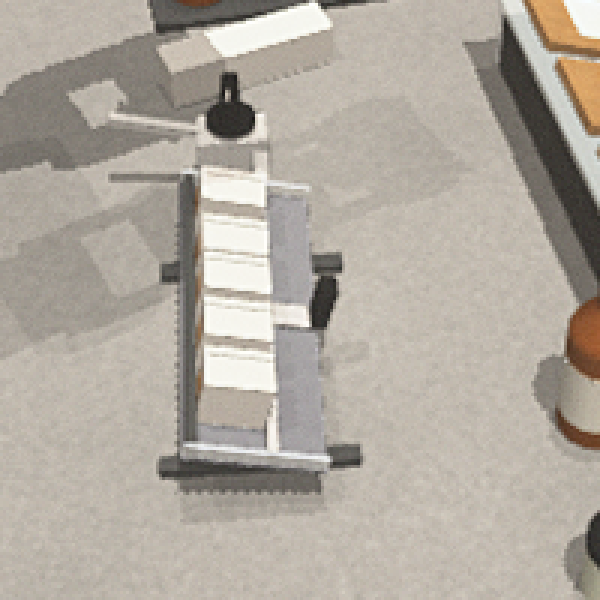

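```bash
python3 -c "
from bench import arm
print(arm.finish_job())"
```

```text
the job is handed in; nothing more can be done
None
```

The job is done and handed in at about 42 s of the 210 s. All five loose white cartons stand in one row on the ledge. The rail is closed on them and the lock was turned last.

- **Cartons:** each has a narrow labelled face to the rail and its foot at the stop. Before the lock, the four cartons fully measured were centred within 0.5 mm of each other across the ledge. After it I could re-measure only some of the row, but the side picture shows all five aligned. The other goods were not touched.
- **Knocked carton:** one carton already on the ledge was knocked about 25 mm toward the rail partway through. It stayed upright and square, and the rail pushed it back into line.
- **Rail:** the pull was about 8–10 N until the rail stopped dead. The force then climbed to about 20 N with no further movement. I eased off and let go, and it stayed where it was.
- **Lock:** the screw bit after about 122° of turning, felt as the torque rising from about 0.03 to 0.36 N m. I then turned the knob about 50° more, 45° plus the 5° of wind-up. After release the bar sat at 76.6°, against 76.7° expected for one eighth of a turn past the bite. The bite point itself is known to about half a degree.
- **One disagreement:** the top and wrist cameras differed by about 2 mm, and the seated cartons read 3–4 mm off my estimate of the deck's position. The rail was therefore set by force, and the knob by the wrist camera.

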